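Square a filter module in the corner stop and lay it in the chassis bay

ROBOT

A 6-joint arm with a two-finger parallel gripper is mounted at the origin on the work surface. World frame = base frame: x ahead of the robot, y to its left, z up, the work surface at z = 0. Lengths are in m, angles in rad, forces in N, time in s.
With the tool pointing down it reaches from about 0.375 to 0.9 m from the base axis. Payload 3.1 kg.
Tool frame: the origin (TCP) lies on the mounting face of the last link; the fingertips stand 173 mm ahead of it and the grasp point (between the pads) lies 155 mm ahead of it (r.tips_ahead is the distance from the TCP to the fingertips, in m); z points along the fingers, y is the direction in which the jaws open and shut (so a half turn about z gives the same grasp; the last joint's range is limited). The gripper opens to 85 mm and grips with 20 to 120 N. Pads are 22 mm wide; open, the fingers measure 114 mm over their backs; the gripper's body (76 mm by 85 mm) begins 54 mm behind the grasp point. The pads swing forward as they close: fully open they stand 13 mm farther back than shut.
Start: joints at [1.113, 0.527, 1.433, -0, 1.181, -0.178], TCP at [0.173, 0.601, 0.405] pointing down, gripper open.
Joint ranges: [-3.08, 3.08], [-0.75, 2.2], [0.22, 2.44], [-1.43, 4.57], [0, 2.65], [-2.85, 2.85]. Speed limits (rad/s): [2.79, 2.79, 3.14, 3.14, 3.14, 3.14].

INTERFACE

Orientations are given as a 3x3 rotation matrix whose columns are the frame's x, y, z axes.
In Python, from cell import r gives the robot as it stands. The module is installed in compiled form; this text tells all that it offers.
- The arm moves only by the tool step_arm, never from a script. Its argument "commands" is a list of rows, each a list of 5 numbers: the opening, from -1 (shut) to 1 (fully open), then the shift along the tool's x, y, z in cm, then the turn about the tool's z in rad. A call has 1 to 12 rows; each row is the pose to reach, as a shift and turn from the pose commanded when the call began, along the tool's axes at that moment; what a row does not reach only later rows make up. A row lasts 1/10 s, in which the tool goes at most 50 mm and 8.59 degrees, less where a joint would pass 70% of its speed; a pose out of reach is approached as far as the arm can. A call with a gripper value outside its range is refused whole. The fingers move at their own pace and stop on an object; "force" is the grip in N (left out, the last holds). Time passes only in rows, so rows that repeat a pose let the fingers close. It gives the time, the measured TCP pose, the force and the opening at its end, in the units of the state.
- r.observe(): the state, without advancing time (a new reading comes with each control period).
- r.capture(name): name is "side" or "top"; returns a dict with "image" (480x640x3 uint8, red, green, blue), "range_z" (480x640 float32, m along the optical axis (not along the pixel's ray), 0 where there is no reading), "K" (3x3 intrinsics, pixels), "R" (3x3) and "t" (3): a world point X has camera coordinates R X + t. Camera axes: x right, y down, z forward; pixel columns grow to the right and rows downward; lengths in m; the calibration is good to about 2 mm. A picture is of the moment at which its call begins.
- r.close_job(): hands the job in, once; it reports no verdict.
The state is a dict: "time_s": time; "joint_positions": joint angles; "qvel": joint speeds; "joint_torque": joint torques, N m; "tool_pos": TCP position; "ee_rot": TCP orientation; "ft_force": force on the tool from outside, world axes, zero at the start; "moment": the same for the moment, N m; "gripper_width": finger opening in m.
Only numpy, scipy, OpenCV 4.12 (cv2) and the standard library are available. Lean on these libraries where they do the work, as an engineer would, in place of code of your own. Each camera call takes 0.05 s, during which the arm holds its last target.

TASK

Slide the loose filter module across the table, without lifting it, until its flange plate sits flush against both arms of the L-shaped stop, right in the inner corner. Then grip it by its housing, lift it out and lay it down gently in the empty bay of the chassis, flat on the bay's floor, and let go; do not push or knock over any of the other things on the table.

Things in the scene. Friction and masses are not known exactly. Their poses are not given: they have to be found in the camera images.
- module_mid (a point): Loose filter module, plain aluminium, 0.3-0.55 kg: flat flange plate 90 (x) x 130 (y) x 6 mm lying on the table; housing 40 (x) x 90 (y) x 24 mm centred on top, 30 mm tall in all; a small brass port at each end, both ends alike. Point: its centre, 15 mm above its underside, z up. Starts with its y within 0.45 rad of the stop's y, 155-185 mm from the stop's face x=0 and 190-230 mm from y=0.
- stop_corner (a point): L-shaped stop of dark steel bar, fixed, 10 mm tall, bars 20 mm wide. Point: inner corner at table height. Inner faces: one along its y axis (x = 0, y from 0 to -300 mm), one along its x axis (y = 0, x from 0 to -240 mm); work is squared in the -x, -y quarter. Module home: centre at x = -45, y = -65 mm, axes parallel.
- bay (a point): Empty bay of the fixed chassis, on the robot's left or right, turned up to 0.25 rad: an open aluminium tray, closed grey block (60 x 146, 45 mm tall) on its +x side, two pull handles on -x. Point: centre of the bay's floor, 4 mm above the table. Bay 96 (x) x 136 (y) mm inside, walls 5 mm thick, tops 31 mm above its floor. Module fits with 3 mm to spare all round, its y along the bay's, either way.
- load: Bystander: upright ribbed dummy load, cylinder 45 mm across, 63 mm tall, loose, 0.4 kg; origin: centre of its foot. It stands inside the stop, near the arm along y (about x -45, y -203 mm from the corner) or near the arm along x (about x -167, y -62 mm), and blocks one of the two L-shaped ways into the corner. A flat paper note stuck to the table marks the other spot: no obstacle.
- analyser: Bystander: a black handheld analyser lying flat, 130 (x) x 190 (y) x 52 mm tall, 1.8 kg, loose, on the side of the table opposite the chassis; origin at the centre of its underside.
- phone: Bystander: a black phone lying flat on the table to the right of the stop, 72 (x) x 150 (y) x 9 mm, loose; origin at the centre of its underside.
- wrench: Bystander: a steel open-ended wrench about 170 mm long, lying flat beyond the stop, loose; origin on its underside, near its middle.
Not all that is in view belongs to the job. What is shaped like the part that bears module_mid but orange is not meant.

How it is judged:
By the outcome, as a careful person would: the job done as asked, in the order asked, and still so for the second after the job is handed in, with the robot touching nothing.
It also fails if it takes over 72 s, if anything falls off the work surface, if the arm or the gripper's body presses on something with over 40 N, if the wrist force passes 120 N, or if a joint passes its speed limit or range.

## Working session

There is one attempt and no reset: what is moved stays moved. The work goes in short steps, Python scripts to look and compute and a tool call to move; the robot and the scene stay as the last step left them, time stands still between calls to the robot, and variables do not carry over. Pictures are saved under pics/ and viewed, and the job is handed in when it is done.

Besides the shell and the picture viewer there is one more tool, called after "Request:" as name(argument=value, ...) on one line, values as JSON. step_arm: Moves the arm, as the interface text tells. Its arguments: {"type":"object","properties":{"commands":{"type":"array"},"force":{"type":"number"}},"required":["commands"]}

```bash
mkdir -p pics; cat > h.py <<'E'
import numpy as np, cv2
from cell import r
def cap(name,fn=None):
    c=r.capture(name)
    if fn: cv2.imwrite('pics/'+fn,cv2.cvtColor(c['image'],cv2.COLOR_RGB2BGR))
    np.savez('last_%s.npz'%name,**c)
    return c
def load(name): return dict(np.load('last_%s.npz'%name))
def ray(c,uv,z):
    uv=np.atleast_2d(np.asarray(uv,float)); K,R,t=c['K'],c['R'],c['t']
    d=np.c_[(uv-[K[0,2],K[1,2]])/[K[0,0],K[1,1]],np.ones(len(uv))]@R
    o=-R.T@t
    s=(z-o[2])/d[:,2]
    return o+s[:,None]*d
def proj(c,X):
    X=np.atleast_2d(X); p=X@c['R'].T+c['t']; p=p@c['K'].T
    return p[:,:2]/p[:,2:]
def cloud(c):
    z=c['range_z'];K=c['K'];v,u=np.mgrid[0:480,0:640]
    P=np.stack([(u-K[0,2])/K[0,0]*z,(v-K[1,2])/K[1,1]*z,z],-1)
    W=(P-c['t'])@c['R']; W[z==0]=np.nan
    return W
E
python3 - <<'E'
from h import *
print(r.observe()); 
for n in('top','side'):
    c=cap(n,n+'0.png'); print(n,c['K'],c['R'],c['t'],-c['R'].T@c['t'])
E
```

```text
{'time_s': 0.0, 'joint_positions': array([ 1.11251015e+00,  5.28452878e-01,  1.43388749e+00, -1.36055886e-05,
        1.18140363e+00, -1.78488500e-01]), 'qvel': array([ 0.00095027,  0.00010648, -0.00031875, -0.00083833,  0.00087533,
        0.00095322]), 'joint_torque': array([-2.21024675e-04, -4.42356241e+01, -1.78023738e+01, -3.10751775e-04,
        8.52379831e-03, -2.81579581e-06]), 'tool_pos': array([0.17241339, 0.6003928 , 0.40374609]), 'ee_rot': array([[-9.61112589e-01,  2.76155223e-01, -9.40493986e-04],
       [ 2.76156577e-01,  9.61110712e-01, -1.93492451e-03],
       [ 3.69579336e-04, -2.11940390e-03, -9.99997686e-01]]), 'ft_force': array([-0.77473086,  0.06489654, -0.97639384]), 'moment': array([ 0.04173533, -0.04134756,  0.03619492]), 'gripper_width': 0.08532238795584116}
top [[523.59557606   0.         322.63217786]
 [  0.         523.59557606 243.44865485]
 [  0.           0.           1.        ]] [[ 0.01863554 -0.99966672 -0.01786539]
 [-0.99820382 -0.01758476 -0.05727055]
 [ 0.05693731  0.01890057 -0.99819883]] [-0.00919788  0.55434133  0.97180066] [ 0.49818533 -0.01781444  1.0016334 ]
side [[485.10453248   0.         326.42454224]
 [  0.         485.10453248 242.13275882]
 [  0.           0.           1.        ]] [[-0.98159589 -0.18931845 -0.02506055]
 [-0.06969477  0.47731355 -0.87596485]
 [ 0.17779805 -0.85809691 -0.48172352]] [0.54815684 0.07098743 0.85494429] [0.39100853 0.80351799 0.48776638]
```

View pics/top0.png

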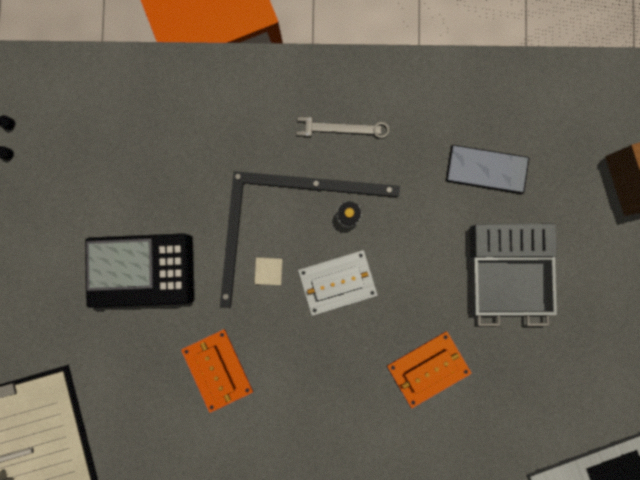

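View pics/side0.png

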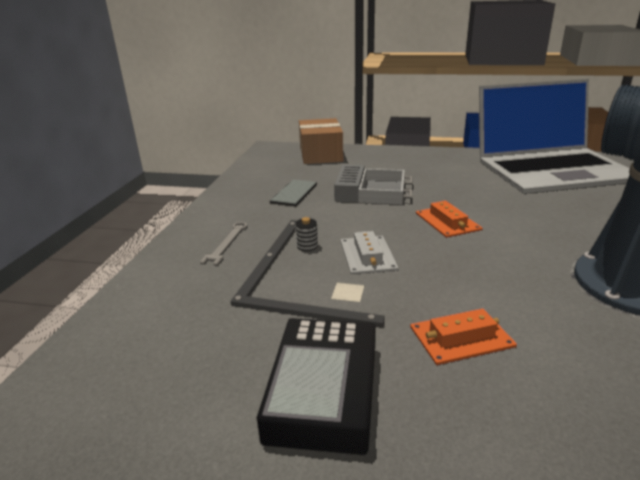

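```bash
cat > det.py <<'E'
from h import *
def mask_bright(c,lo=140,roi=None):
    hsv=cv2.cvtColor(c['image'],cv2.COLOR_RGB2HSV)
    m=((hsv[...,2]>lo)&(hsv[...,1]<60)).astype(np.uint8)*255
    return m
def rect(m,uv):
    cs,_=cv2.findContours(m,cv2.RETR_EXTERNAL,cv2.CHAIN_APPROX_NONE)
    for k in cs:
        if len(k)>30 and cv2.pointPolygonTest(k,uv,False)>=0: return k
E
python3 - <<'E'
from det import *
c=load('top')
W=cloud(c)
for uv in[(300,250),(360,262),(352,274),(237,183),(512,285),(476,290),(348,212),(515,240)]: print(uv,W[uv[1],uv[0]].round(4))
im=c['image']
big=cv2.resize(im[140:340,200:420],None,fx=3.6,fy=3,interpolation=cv2.INTER_CUBIC)
cv2.imwrite('pics/z1.png',cv2.cvtColor(cv2.resize(im[150:330,215:415],None,fx=3.3,fy=3.3,interpolation=cv2.INTER_CUBIC),cv2.COLOR_RGB2BGR))
cv2.imwrite('pics/z2.png',cv2.cvtColor(cv2.resize(im[215:335,440:580],None,fx=5,fy=5,interpolation=cv2.INTER_CUBIC),cv2.COLOR_RGB2BGR))
E
```

```text
(300, 250) [0.5418 0.0441 0.0038]
(360, 262) [ 0.521  -0.0706  0.0059]
(352, 274) [ 0.4979 -0.0549  0.0275]
(237, 183) [0.668  0.1673 0.009 ]
(512, 285) [ 0.4828 -0.3578  0.0042]
(476, 290) [ 0.4729 -0.2821  0.034 ]
(348, 212) [ 0.609  -0.0446  0.0654]
(515, 240) [ 0.5652 -0.3496  0.0447]
```

View pics/z1.png

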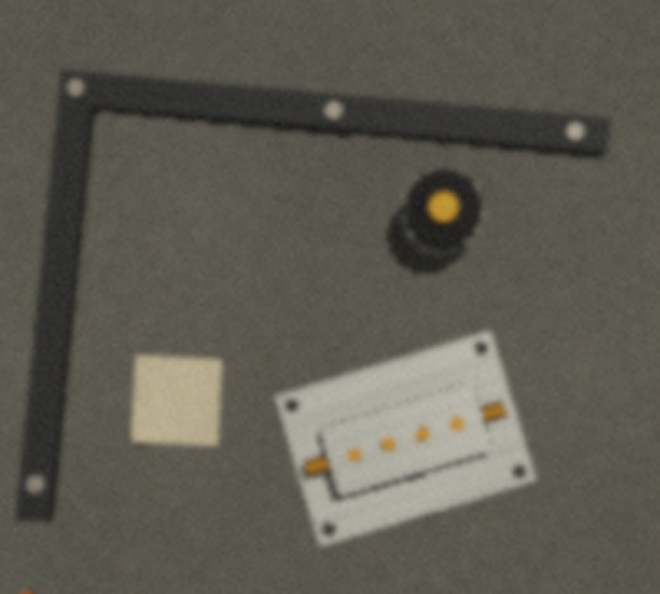

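View pics/z2.png

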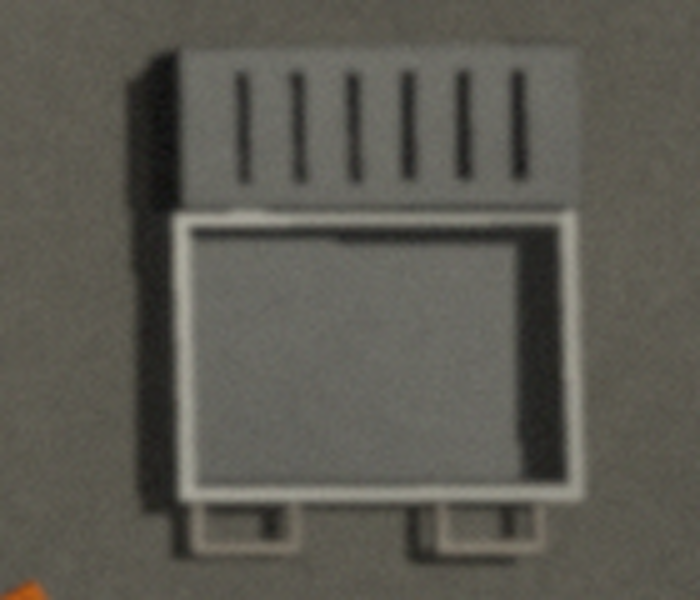

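```bash
cat >> det.py <<'E'
def yaw90(d): # fold angle to (-pi/4,pi/4]
    a=np.arctan2(d[1],d[0]); return (a+np.pi/4)%(np.pi/2)-np.pi/4
def modpose(c,z=0.006,thr=150,near=None):
    hsv=cv2.cvtColor(c['image'],cv2.COLOR_RGB2HSV)
    m=((hsv[...,2]>thr)&(hsv[...,1]<45)).astype(np.uint8)*255
    m=cv2.morphologyEx(m,cv2.MORPH_CLOSE,np.ones((9,9)))
    n,l,s,ce=cv2.connectedComponentsWithStats(m)
    best=None
    for i in range(1,n):
        k=cv2.findContours((l==i).astype(np.uint8),cv2.RETR_EXTERNAL,cv2.CHAIN_APPROX_NONE)[0][0][:,0,:]
        P=ray(c,k,z)[:,:2].astype(np.float32)*1000
        rc=cv2.minAreaRect(P); d=sorted(rc[1])
        if abs(d[0]-90)<14 and abs(d[1]-130)<14: 
            b=cv2.boxPoints(rc); e=b[1]-b[0]; print('mod',np.round(rc[0],1),np.round(d,1),'yaw',round(float(yaw90(e)),4))
            best=(np.array(rc[0]),float(yaw90(e)))
    return best
E
python3 - <<'E'
from det import *
c=load('top')
for t in(110,120,130,140): print(t); modpose(c,thr=t)
# stop
g=cv2.cvtColor(c['image'],cv2.COLOR_RGB2GRAY)
def zz(p,o,s): return (np.array(p)+.5)/s-.5+o
sc=ray(c,zz([(75,88),(333,110),(575,131),(35,484)],(215,150),3.3),.010)[:,:2]*1000
print('screws',sc.round(1)); d1=sc[0]-sc[2]; d2=sc[0]-sc[3]; print(np.arctan2(d1[1],d1[0])-np.pi/2, np.arctan2(d2[1],d2[0]))
# inner edge subpixel: gradient along columns for y arm, rows for x arm
gf=cv2.GaussianBlur(g.astype(float),(0,0),1)
def edges(ax,rng,lo,hi,sign):
    out=[]
    for k in rng:
        p=gf[lo(k):hi(k),k] if ax==0 else gf[k,lo(k):hi(k)]
        d=np.diff(p)*sign; i=int(np.argmax(d)); 
        o=0
        if 0<i<len(d)-1:
            a,b,e=d[i-1],d[i],d[i+1]; o=.5*(a-e)/(a-2*b+e)
        q=lo(k)+i+.5+o; out.append((k,q) if ax==0 else (q,k))
    return np.array(out)
def fit(P):
    P=P.astype(np.float32)
    v=cv2.fitLine(P,cv2.DIST_HUBER,0,.001,.001).ravel(); return v[2:],v[:2]
py=edges(0,range(255,385,2),lambda k:int(182+(k-245)*.088)-4+0,lambda k:int(182+(k-245)*.088)+9,1)
px=edges(1,range(195,295,2),lambda k:int(243-(k-185)*.1)-5,lambda k:int(243-(k-185)*.1)+7,1)
for z in(0.010,0.0):
    A,a=fit(ray(c,py,z)[:,:2]*1000); B,b=fit(ray(c,px,z)[:,:2]*1000)
    M=np.c_[a,-b]; s=np.linalg.solve(M,B-A); print(z,'corner',A+s[0]*a,'yaws',yaw90(a),yaw90(b))
# outer edges to check width
pyo=edges(0,range(255,385,2),lambda k:int(172+(k-245)*.088)-5,lambda k:int(172+(k-245)*.088)+7,-1)
pxo=edges(1,range(195,295,2),lambda k:int(232-(k-185)*.1)-7,lambda k:int(232-(k-185)*.1)+6,-1)
Ao,_=fit(ray(c,pyo,.01)[:,:2]*1000);Bo,_=fit(ray(c,pxo,.01)[:,:2]*1000)
A,a=fit(ray(c,py,.01)[:,:2]*1000); B,b=fit(ray(c,px,.01)[:,:2]*1000)
print('widths',np.cross(a,Ao-A),np.cross(b,Bo-B))
# bay rim
o=(440,215)
inn=ray(c,zz([(191,226),(560,226),(569,484),(195,487)],o,5),.035)[:,:2]*1000
out=ray(c,zz([(173,212),(576,210),(584,499),(181,502)],o,5),.035)[:,:2]*1000
for q in(inn,out): print('bay',q.mean(0).round(1),np.linalg.norm(q-np.roll(q,-1,0),axis=1).round(1),[round(yaw90(e),4) for e in q-np.roll(q,-1,0)])
E
```

```text
110
mod [481.7 -28.5] [ 93.3 133.6] yaw 0.3136
120
mod [481.8 -28.4] [ 92.3 132. ] yaw 0.3118
130
mod [481.8 -28.6] [ 90.9 130.6] yaw 0.3124
140
mod [481.6 -28.4] [ 89.8 129.9] yaw 0.3166
screws [[ 680.7  166.8]
 [ 670.2   16.6]
 [ 660.1 -123.3]
 [ 451.3  183.4]]
-0.07090168672533426 -0.0721952764021753
0.01 corner [666.2711  154.78215] yaws -0.07499033 -0.0740639
0.0 corner [667.9661 156.5227] yaws -0.07499009 -0.07406372
widths -24.121552 22.370275
bay [ 482.2 -353.3] [134.5  94.  135.6  95.3] [np.float64(0.0182), np.float64(0.0284), np.float64(0.028), np.float64(0.017)]
bay [ 482.2 -353.2] [147.  105.3 146.  105.9] [np.float64(0.0231), np.float64(0.0209), np.float64(0.0275), np.float64(0.0296)]<stdin>:34: DeprecationWarning: Arrays of 2-dimensional vectors are deprecated. Use arrays of 3-dimensional vectors instead. (deprecated in NumPy 2.0)
```

```bash
cat >> h.py <<'E'
C=np.array([670.,157.3]); SY=-0.072
def Rz(a): return np.array([[np.cos(a),-np.sin(a)],[np.sin(a),np.cos(a)]])
def s2w(p): return C+Rz(SY)@np.array(p,float)
def w2s(p): return Rz(SY).T@(np.array(p,float)-C)
def jawyaw(R): return float((np.arctan2(R[1,1],R[0,1])+np.pi/2)%np.pi-np.pi/2)
def goto(xy=None,z=None,yaw=None):
    o=r.observe(); p=o['tool_pos']*1000; R=o['ee_rot']
    print('t',round(o['time_s'],2),'tcp',p.round(1),'jawyaw',round(jawyaw(R),4),'F',o['ft_force'].round(1),'M',o['moment'].round(2),'w',round(o['gripper_width']*1000,1),'tilt',R[:2,2].round(4))
    tgt=p.copy()
    if xy is not None: tgt[:2]=xy
    if z is not None: tgt[2]=z
    d=R.T@(tgt-p)/10
    dy=0 if yaw is None else (yaw-jawyaw(R)+np.pi/2)%np.pi-np.pi/2
    print('-> tool cm',d.round(2),'turn',round(-dy,4))
E
python3 - <<'E'
from h import *
print(r.tips_ahead, 'home',s2w((-45,-65)), 'mod',w2s((481.7,-28.5)))
goto((481.7,-28.5),280,.313)
E
```

```text
0.1734 home [620.44063209  95.70560859] mod [-174.44609246 -198.86450368]
t 0.1 tcp [172.4 600.4 403.8] jawyaw 1.291 F [-0.3  0.2 -0.7] M [-0.01  0.01  0.06] w 85.3 tilt [-0.0009 -0.0018]
-> tool cm [-47.1  -51.88  12.47] turn 0.978
```

Request:
step_arm(commands=[[1,-47.1,-51.9,5,0.978],[1,-47.1,-51.9,5,0.978],[1,-47.1,-51.9,5,0.978],[1,-47.1,-51.9,5,0.978],[1,-47.1,-51.9,5,0.978],[1,-47.1,-51.9,5,0.978],[1,-47.1,-51.9,5,0.978],[1,-47.1,-51.9,5,0.978],[1,-47.1,-51.9,5,0.978],[1,-47.1,-51.9,5,0.978],[1,-47.1,-51.9,5,0.978],[1,-47.1,-51.9,5,0.978]], force=20)

```text
time_s: 1.3
tool_pos: [0.4372, 0.0616, 0.3618]
ee_rot: [[-0.307, 0.952, -0.0], [0.952, 0.307, 0.0], [0.0, -0.0, -1.0]]
ft_force: [0.7, 0.2, 0.1]
gripper_width: 0.0854
```

```bash
python3 - <<'E'
from h import *
goto((481.7,-28.5),250,.313)
E
```

```text
t 1.3 tcp [437.2  61.6 361.8] jawyaw 0.3126 F [0.7 0.2 0.1] M [ 0.03 -0.06 -0.01] w 85.4 tilt [-0.0002  0.0002]
-> tool cm [-9.95  1.47 11.18] turn -0.0004
```

Request:
step_arm(commands=[[1,-4.8,0.7,4,0],[1,-9.9,1.5,9,0],[1,-9.9,1.5,10,0],[1,-9.9,1.5,10,0],[1,-9.9,1.5,10,0]])

```text
time_s: 1.8
tool_pos: [0.4811, -0.0262, 0.2611]
ee_rot: [[-0.306, 0.952, -0.003], [0.952, 0.306, 0.001], [0.002, -0.003, -1.0]]
ft_force: [-0.3, 0.7, -0.1]
gripper_width: 0.0856
```

```bash
python3 - <<'E'
from det import *
goto((481.7,-28.5),180,.313)
c=cap('top','top1.png');cap('side','side1.png')
W=cloud(c)
E
```

```text
t 1.8 tcp [481.1 -26.2 261.1] jawyaw 0.3115 F [-0.3  0.7 -0.1] M [0.01 0.05 0.04] w 85.6 tilt [-0.0034  0.0012]
-> tool cm [-0.26  0.01  8.11] turn -0.0015
```

View pics/side1.png

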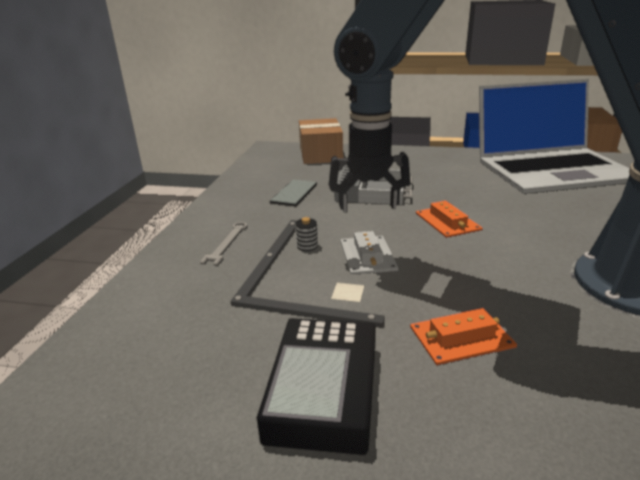

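Request:
step_arm(commands=[[1,-0.2,0,3,0],[1,-0.2,0,5.5,0],[0.5,-0.2,0,7,0],[0.2,-0.2,0,7.9,0],[0.2,-0.2,0,7.9,0],[0.2,-0.2,0,7.9,0]])

```text
time_s: 2.5
tool_pos: [0.4823, -0.0273, 0.1841]
ee_rot: [[-0.309, 0.951, 0.002], [0.951, 0.309, -0.001], [-0.001, 0.002, -1.0]]
ft_force: [-0.0, -0.8, -0.7]
gripper_width: 0.0512
```

```bash
python3 - <<'E'
from det import *
goto((481.7,-28.5),181,.313)
cap('side','side2.png')
c=load('side'); cv2.imwrite('pics/s2z.png',cv2.cvtColor(cv2.resize(c['image'][150:300,300:440],None,fx=4,fy=4,interpolation=cv2.INTER_CUBIC),cv2.COLOR_RGB2BGR))
E
```

```text
t 2.5 tcp [482.3 -27.3 184.1] jawyaw 0.314 F [-0.  -0.8 -0.7] M [-0.01 -0.01 -0.04] w 51.2 tilt [ 0.0018 -0.0005]
-> tool cm [-0.09 -0.1   0.31] turn 0.001
```

View pics/s2z.png

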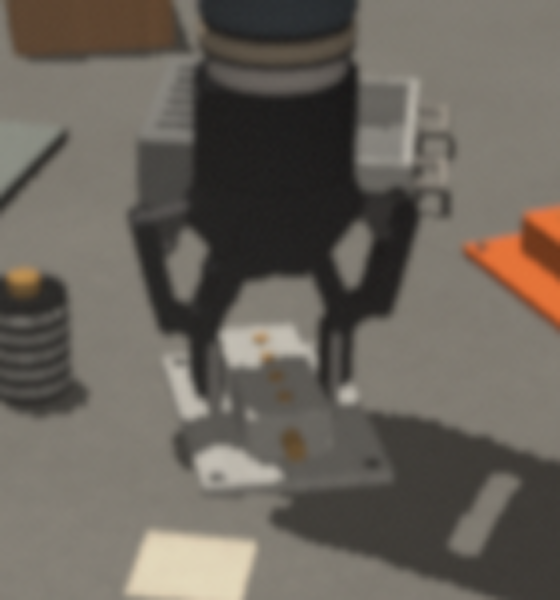

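Request:
step_arm(commands=[[0.2,0,0,0.2,0],[-0.2,0,0,0.2,0],[-0.5,0,0,0.2,0],[-0.5,0,0,0.2,0],[-0.5,0,0,0.2,0]], force=25)

```text
time_s: 3.05
tool_pos: [0.4822, -0.0278, 0.1817]
ee_rot: [[-0.308, 0.951, 0.001], [0.951, 0.308, -0.0], [-0.001, 0.001, -1.0]]
ft_force: [-1.1, 1.1, 6.5]
gripper_width: 0.0395
```

```bash
python3 - <<'E'
from det import *
h=s2w((-174,-72)); print(h)
for i in range(3): goto(h,None,SY); cap('top','top3.png')
modpose(load('top'),thr=130)
E
```

```text
[491.27129101  98.00372201]
t 3.05 tcp [482.2 -27.8 181.7] jawyaw 0.313 F [-1.1  1.1  6.5] M [ 0.13  0.04 -0.01] w 39.5 tilt [ 0.001  -0.0002]
-> tool cm [11.7   4.73 -0.  ] turn 0.385
t 3.1 tcp [482.2 -27.8 181.7] jawyaw 0.313 F [-0.  -0.3  5.5] M [0.   0.06 0.03] w 39.5 tilt [ 0.001  -0.0002]
-> tool cm [11.7   4.73 -0.  ] turn 0.385
t 3.15 tcp [482.2 -27.8 181.6] jawyaw 0.313 F [-0.4  0.6  6.4] M [ 0.09  0.14 -0.02] w 39.2 tilt [ 0.0009 -0.0002]
-> tool cm [11.69  4.73 -0.  ] turn 0.385
```

Request:
step_arm(commands=[[-0.5,1,0.4,0,0.04],[-0.5,2,0.8,0,0.08],[-0.5,3,1.2,0,0.12],[-0.5,4,1.6,0,0.16],[-0.5,5,2,0,0.2],[-0.5,6,2.4,0,0.24],[-0.5,7,2.8,0,0.28],[-0.5,8,3.2,0,0.32],[-0.5,9,3.6,0,0.36],[-0.5,10,4,0,0.385],[-0.5,10.5,4.2,0,0.385],[-0.5,10.5,4.2,0,0.385]])

```text
time_s: 4.4
tool_pos: [0.4901, 0.0854, 0.1817]
ee_rot: [[0.071, 0.997, 0.002], [0.997, -0.071, 0.0], [0.0, 0.002, -1.0]]
ft_force: [-0.3, 1.7, 5.2]
gripper_width: 0.0394
```

```bash
python3 - <<'E'
from det import *
h=s2w((-174,-70)); print(h)
goto(h,None,SY); print(w2s(r.observe()['tool_pos'][:2]*1000))
c=cap('top','top4.png');cap('side','side4.png')
modpose(c,thr=130)
E
```

```text
[491.41516663  99.99854024]
t 4.4 tcp [490.1  85.4 181.7] jawyaw -0.0711 F [-0.3  1.7  5.2] M [0.39 0.17 0.1 ] w 39.4 tilt [0.0016 0.    ]
-> tool cm [1.46 0.03 0.  ] turn 0.0009
[-174.28221722  -84.63670006]
```

View pics/top4.png

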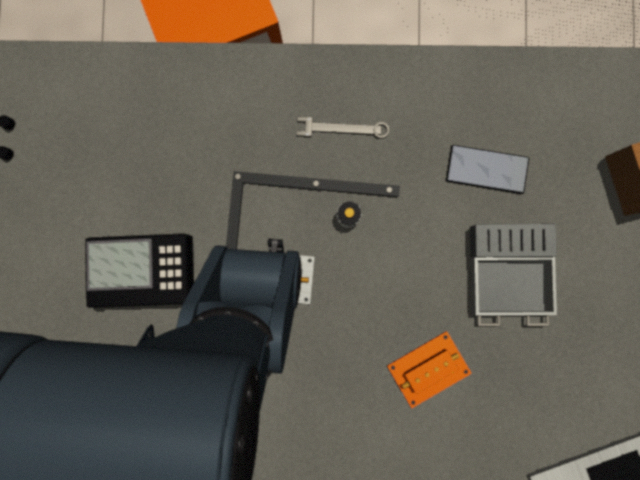

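View pics/side4.png

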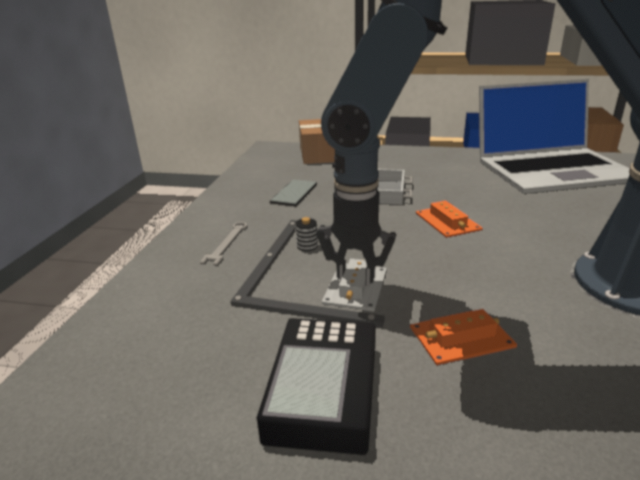

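```bash
python3 - <<'E'
from det import *
c=load('top')
for p in [(314,256.5),(311,304)]: print(w2s(ray(c,p,.006)[0,:2]*1000))
E
```

```text
[-129.72758601 -150.0216698 ]
[-219.8058385 -152.5886207]
```

Request:
step_arm(commands=[[-0.5,0.8,0,0,0],[-0.5,1.5,0.5,0,0],[-0.5,1.5,1.5,0,0],[-0.5,1.5,3,0,0],[-0.5,1.5,4.5,0,0],[-0.5,1.5,6,0,0],[-0.5,1.5,7.5,0,0],[-0.5,1.5,9,0,0],[-0.5,1.5,10.5,0,0],[-0.5,1.5,11.5,0,0],[-0.5,1.5,11.9,0,0],[-0.5,1.5,11.9,0,0]])

```text
time_s: 5.7
tool_pos: [0.608, 0.0915, 0.1815]
ee_rot: [[0.072, 0.997, -0.006], [0.997, -0.072, 0.0], [-0.0, -0.006, -1.0]]
ft_force: [-3.8, 0.1, 7.6]
gripper_width: 0.0397
```

```bash
cat > st.py <<'E'
from det import *
goto(s2w((-45,-65)),None,SY); print('stopframe tcp',w2s(r.observe()['tool_pos'][:2]*1000).round(1))
E
python3 st.py; python3 - <<'E'
from det import *
c=cap('top','top5.png');d=cap('side','side5.png')
cv2.imwrite('pics/z5.png',cv2.cvtColor(cv2.resize(c['image'][160:290,215:365],None,fx=4.5,fy=4.5,interpolation=cv2.INTER_CUBIC),cv2.COLOR_RGB2BGR))
cv2.imwrite('pics/s5.png',cv2.cvtColor(cv2.resize(d['image'][180:340,220:400],None,fx=3.7,fy=3.7,interpolation=cv2.INTER_CUBIC),cv2.COLOR_RGB2BGR))
E
```

```text
t 5.7 tcp [608.   91.5 181.5] jawyaw -0.0719 F [-3.8  0.1  7.6] M [ 0.02  1.05 -0.03] w 39.7 tilt [-0.0062  0.0003]
-> tool cm [ 0.51  1.21 -0.01] turn 0.0001
stopframe tcp [-57.1 -70.1]
```

View pics/z5.png

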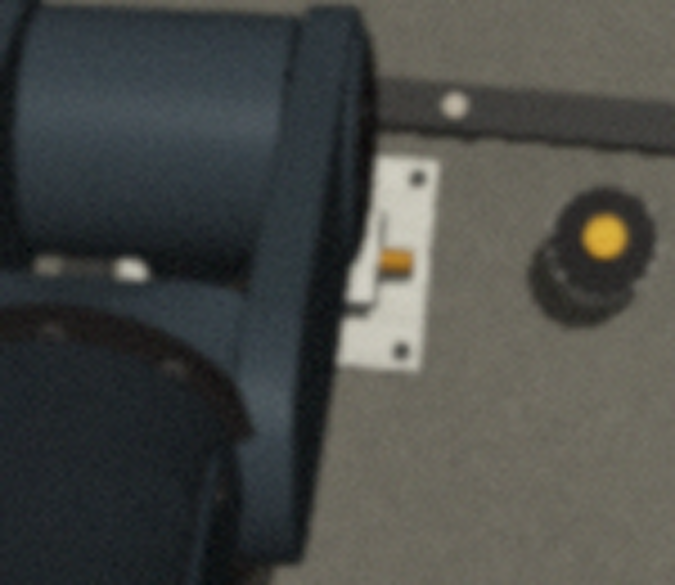

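View pics/s5.png

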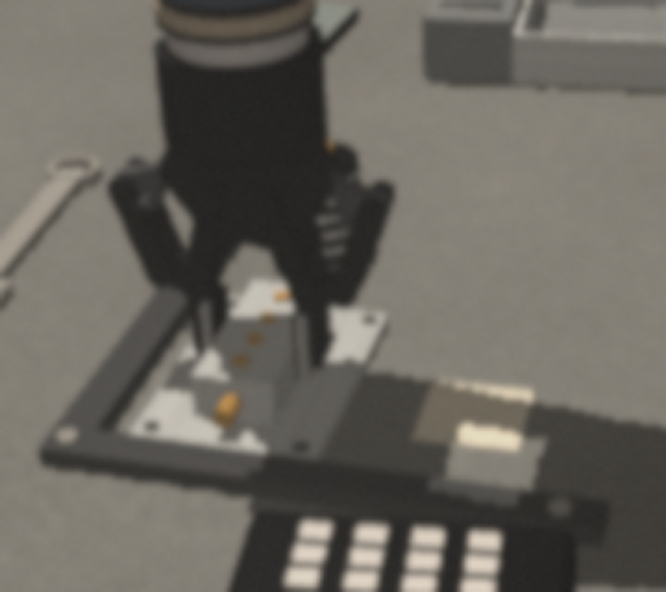

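Request:
step_arm(commands=[[-0.5,0.2,0.4,0,0],[-0.5,0.3,0.7,0,0],[-0.5,0.4,0.9,0,0],[-0.5,0.4,0.9,0,0],[-0.5,0.4,0.9,0,0]])

```text
time_s: 6.3
tool_pos: [0.6169, 0.0945, 0.1815]
ee_rot: [[0.071, 0.997, -0.007], [0.997, -0.071, -0.0], [-0.001, -0.006, -1.0]]
ft_force: [-6.0, -0.8, 8.1]
gripper_width: 0.0394
```

```bash
python3 st.py
```

```text
t 6.3 tcp [616.9  94.5 181.5] jawyaw -0.0715 F [-6.  -0.8  8.1] M [-0.19  1.06  0.08] w 39.4 tilt [-0.0065 -0.0004]
-> tool cm [ 0.15  0.34 -0.  ] turn 0.0005
stopframe tcp [-48.4 -66.5]
```

Request:
step_arm(commands=[[-0.5,0.1,0,0,0],[-0.5,0.2,0,0,0],[-0.5,0.2,0,0,0]])

```text
time_s: 6.6
tool_pos: [0.6176, 0.096, 0.1815]
ee_rot: [[0.07, 0.998, -0.005], [0.998, -0.07, -0.002], [-0.002, -0.005, -1.0]]
ft_force: [-2.9, -3.9, 7.7]
gripper_width: 0.0395
```

Request:
step_arm(commands=[[-0.5,0.1,0,0,0],[-0.5,0.1,0,0,0]])

```text
time_s: 6.8
tool_pos: [0.6177, 0.0964, 0.1815]
ee_rot: [[0.07, 0.998, -0.005], [0.998, -0.07, -0.003], [-0.003, -0.005, -1.0]]
ft_force: [-4.1, -5.0, 8.2]
gripper_width: 0.0392
```

```bash
python3 st.py
```

```text
t 6.8 tcp [617.7  96.4 181.5] jawyaw -0.0702 F [-4.1 -5.   8.2] M [-0.83  0.98  0.17] w 39.2 tilt [-0.0052 -0.0026]
-> tool cm [-0.05  0.27 -0.  ] turn 0.0018
stopframe tcp [-47.7 -64.5]
```

Request:
step_arm(commands=[[-0.5,0.1,0,0,0],[-0.5,0.1,0,0,0]])

```text
time_s: 7.0
tool_pos: [0.6178, 0.0966, 0.1815]
ee_rot: [[0.07, 0.998, -0.006], [0.998, -0.07, -0.004], [-0.004, -0.005, -1.0]]
ft_force: [-3.6, -9.7, 7.8]
gripper_width: 0.0397
```

Request:
step_arm(commands=[[-0.5,0.1,0,0,0],[-0.5,0.1,0,0,0]])

```text
time_s: 7.2
tool_pos: [0.6179, 0.0968, 0.1815]
ee_rot: [[0.07, 0.998, -0.006], [0.998, -0.07, -0.005], [-0.006, -0.006, -1.0]]
ft_force: [-4.4, -11.4, 8.7]
gripper_width: 0.0393
```

Request:
step_arm(commands=[[-0.5,0.1,0,0,0],[-0.5,0.1,0,0,0]])

```text
time_s: 7.4
tool_pos: [0.6179, 0.0971, 0.1815]
ee_rot: [[0.069, 0.998, -0.006], [0.998, -0.069, -0.006], [-0.007, -0.006, -1.0]]
ft_force: [-4.2, -14.6, 8.4]
gripper_width: 0.0395
```

```bash
python3 st.py
```

```text
t 7.4 tcp [617.9  97.1 181.5] jawyaw -0.0695 F [ -4.2 -14.6   8.4] M [-2.24  1.    0.12] w 39.5 tilt [-0.0062 -0.0063]
-> tool cm [-0.12  0.26 -0.  ] turn 0.0025
stopframe tcp [-47.6 -63.8]
```

Request:
step_arm(commands=[[-0.5,0,0.1,0,0],[-0.5,0,0.2,0,0],[-0.5,0,0.2,0,0]])

```text
time_s: 7.7
tool_pos: [0.6186, 0.0971, 0.1815]
ee_rot: [[0.069, 0.998, -0.01], [0.998, -0.069, -0.006], [-0.007, -0.01, -1.0]]
ft_force: [-9.4, -15.3, 10.7]
gripper_width: 0.0395
```

Request:
step_arm(commands=[[-0.5,0,0.1,0,0],[-0.5,0,0.1,0,0]])

```text
time_s: 7.9
tool_pos: [0.6189, 0.0971, 0.1815]
ee_rot: [[0.069, 0.998, -0.012], [0.998, -0.069, -0.006], [-0.007, -0.012, -1.0]]
ft_force: [-11.1, -14.9, 12.2]
gripper_width: 0.0393
```

Request:
step_arm(commands=[[-0.5,0,0.1,0,0],[-0.5,0,0.1,0,0]])

```text
time_s: 8.1
tool_pos: [0.6193, 0.0971, 0.1815]
ee_rot: [[0.069, 0.998, -0.014], [0.998, -0.069, -0.006], [-0.007, -0.014, -1.0]]
ft_force: [-12.6, -14.4, 14.7]
gripper_width: 0.0397
```

Request:
step_arm(commands=[[-0.5,0,0.1,0,0],[-0.5,0,0.1,0,0]])

```text
time_s: 8.3
tool_pos: [0.6197, 0.0971, 0.1815]
ee_rot: [[0.068, 0.998, -0.016], [0.998, -0.069, -0.006], [-0.007, -0.016, -1.0]]
ft_force: [-14.0, -14.3, 15.8]
gripper_width: 0.0392
```

```bash
python3 st.py
```

```text
t 8.3 tcp [619.7  97.1 181.5] jawyaw -0.0686 F [-14.  -14.3  15.8] M [-2.26  1.69  0.15] w 39.2 tilt [-0.0162 -0.0062]
-> tool cm [-0.14  0.08 -0.  ] turn 0.0034
stopframe tcp [-45.8 -63.6]
```

```bash
cat > look.py <<'E'
from det import *
import sys
n=sys.argv[1]
c=cap('top','top%s.png'%n);d=cap('side','side%s.png'%n)
a=cv2.resize(c['image'][165:265,225:345],None,fx=6,fy=6,interpolation=cv2.INTER_CUBIC)
b=cv2.resize(d['image'][205:325,225:385],None,fx=5,fy=5,interpolation=cv2.INTER_CUBIC)
cv2.imwrite('pics/zt%s.png'%n,cv2.cvtColor(a,cv2.COLOR_RGB2BGR));cv2.imwrite('pics/zs%s.png'%n,cv2.cvtColor(b,cv2.COLOR_RGB2BGR))
E
python3 look.py 6
```

```text
(no output)
```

View pics/zt6.png

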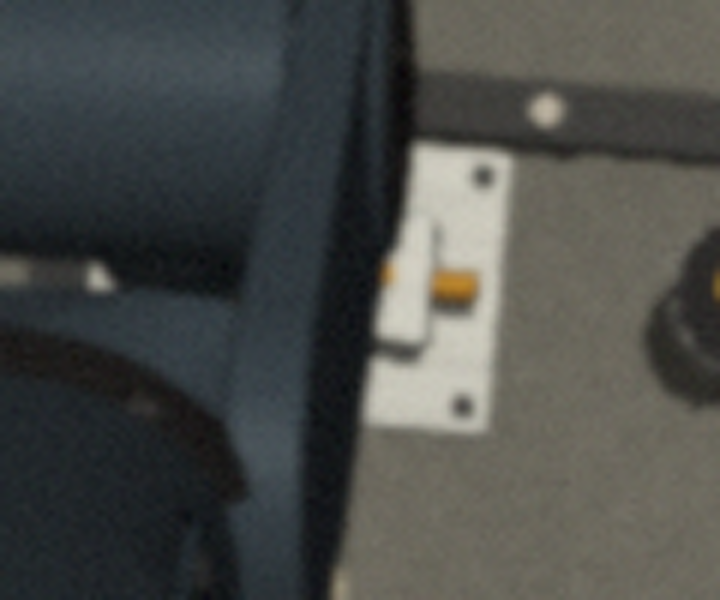

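View pics/zs6.png

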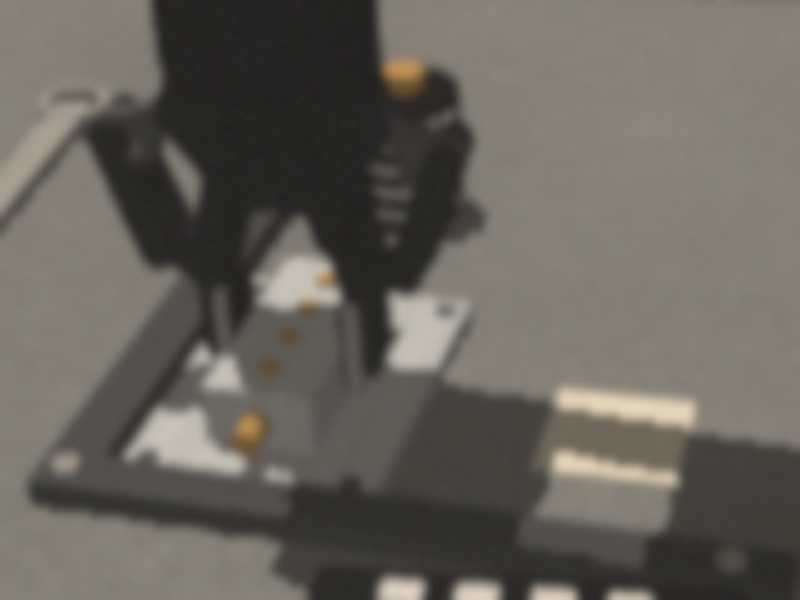

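Request:
step_arm(commands=[[-0.05,0,0,0,0],[-0.05,0,0,0,0],[-0.05,0,0,0,0]])

```text
time_s: 8.7
tool_pos: [0.6226, 0.1, 0.1803]
ee_rot: [[0.072, 0.997, -0.006], [0.997, -0.072, -0.001], [-0.001, -0.006, -1.0]]
ft_force: [-5.8, -2.9, 1.7]
gripper_width: 0.0404
```

```bash
python3 st.py; python3 look.py 7
```

```text
t 8.7 tcp [622.6 100.  180.3] jawyaw -0.0716 F [-5.8 -2.9  1.7] M [-0.38  0.82  0.09] w 40.4 tilt [-0.0058 -0.0006]
-> tool cm [-0.44 -0.18  0.  ] turn 0.0004
stopframe tcp [-43.2 -60.6]
```

View pics/zt7.png

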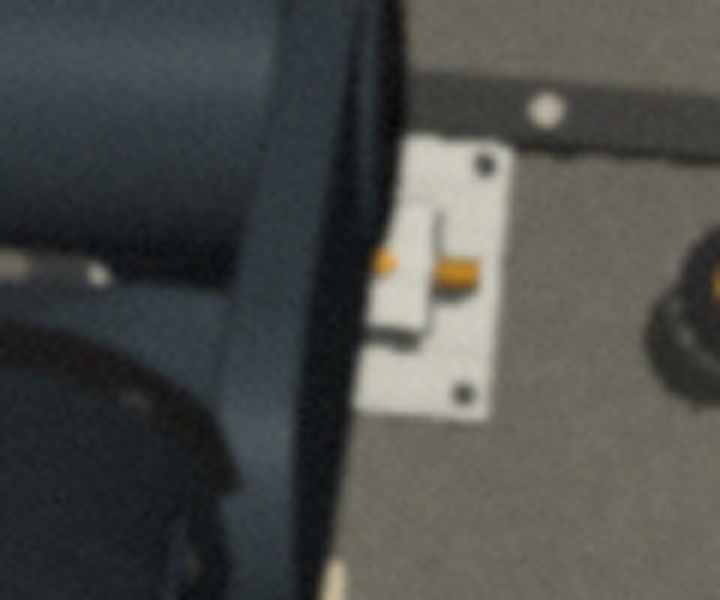

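Request:
step_arm(commands=[[0.05,0,0.1,0,0],[0.05,0,0.2,0,0],[0.05,0,0.2,0,0]])

```text
time_s: 9.1
tool_pos: [0.6248, 0.1005, 0.1803]
ee_rot: [[0.071, 0.997, -0.006], [0.997, -0.071, 0.0], [-0.0, -0.006, -1.0]]
ft_force: [-6.1, -1.1, 1.9]
gripper_width: 0.045
```

Request:
step_arm(commands=[[0.05,0,0.1,0,0],[0.05,0,0.2,0,0],[0.05,0,0.2,0,0]])

```text
time_s: 9.4
tool_pos: [0.6255, 0.1005, 0.1802]
ee_rot: [[0.071, 0.997, -0.01], [0.997, -0.071, 0.0], [-0.001, -0.01, -1.0]]
ft_force: [-8.7, -0.7, 4.1]
gripper_width: 0.0448
```

```bash
python3 st.py
```

```text
t 9.4 tcp [625.5 100.5 180.2] jawyaw -0.0713 F [-8.7 -0.7  4.1] M [-0.18  1.41  0.02] w 44.8 tilt [-0.0101  0.0001]
-> tool cm [-0.52 -0.47  0.01] turn 0.0007
stopframe tcp [-40.3 -59.8]
```

Request:
step_arm(commands=[[0.1,0,-0.3,0,0],[0.2,0,-0.5,0,0],[0.2,0,-0.6,0,0],[0.2,0,-0.6,0,0],[0.2,0,-0.6,-3,0],[0.2,0,-0.6,-7,0],[0.2,0,-0.6,-11,0],[0.2,-5,-3,-15,0],[0.2,-10,-6,-15,0],[0.2,-15,-9,-15,0],[0.2,-20,-12,-15,0],[0.2,-24,-13,-15,0]])

```text
time_s: 10.6
tool_pos: [0.4936, -0.1033, 0.3315]
ee_rot: [[0.071, 0.997, 0.002], [0.997, -0.071, -0.001], [-0.0, 0.002, -1.0]]
ft_force: [1.2, -1.3, -0.3]
gripper_width: 0.0513
```

```bash
python3 look.py 8
```

```text
(no output)
```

View pics/top8.png

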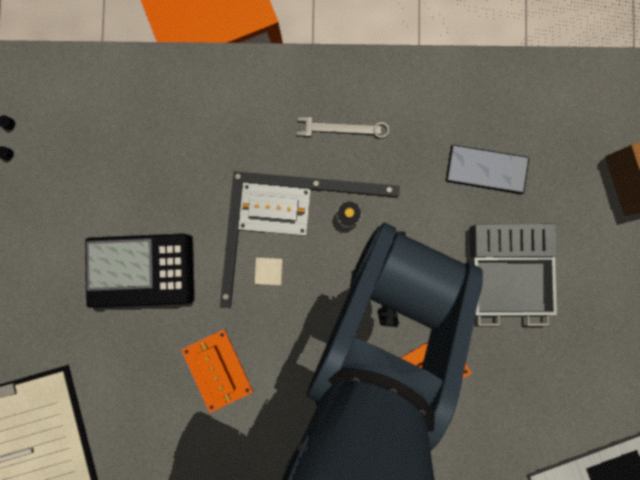

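View pics/zs8.png

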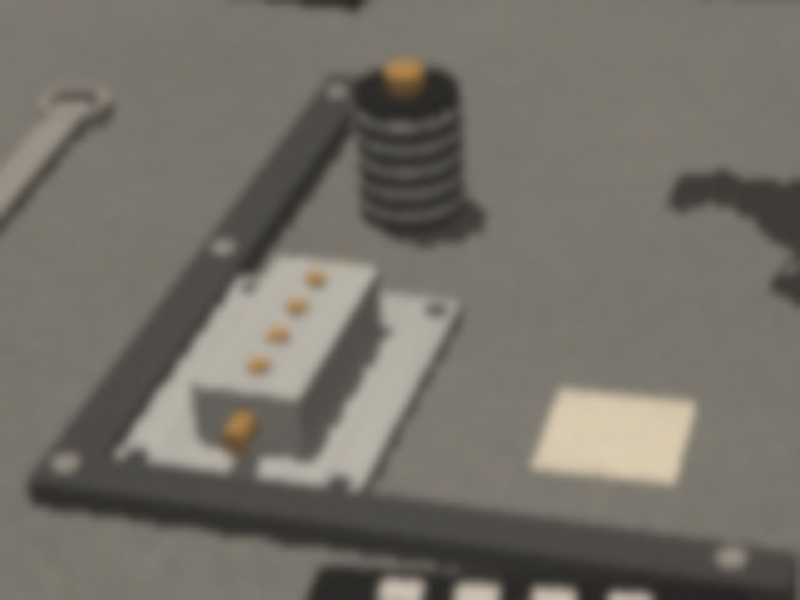

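View pics/zt8.png

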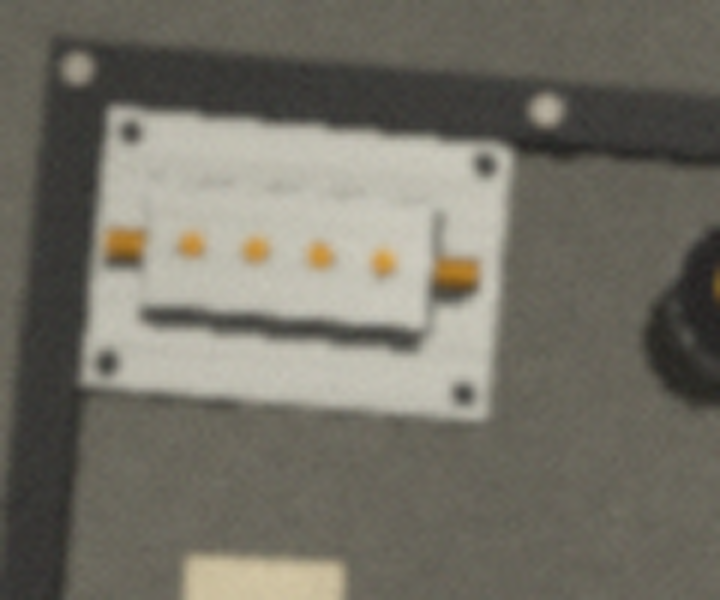

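```bash
python3 - <<'E'
from det import *
c=load('top')
for t in(115,125,135):
    b=modpose(c,thr=t); 
    if b: print(w2s(b[0]).round(2),b[1]-SY)
g=cv2.cvtColor(c['image'],cv2.COLOR_RGB2GRAY)
for u in(250,262,275,290,300): print(u,g[172:192,u])
for v in(186,200,215,226): print(v,g[v,222:250])
E
```

```text
mod [619.6  94.5] [ 91.9 132.6] yaw -0.068
mod [508.5 390.5] [ 84.8 117.5] yaw 0.0608
[-177.87  220.95] 0.1328276128768921
mod [619.5  94.8] [ 90.3 131.8] yaw -0.0777
[-45.88 -66.  ] -0.005745735645294195
mod [619.9  94.9] [ 89.1 130.8] yaw -0.079
[-45.45 -65.8 ] -0.007045712947845464
250 [ 83  68  54  59  56  61  58  59  54  58  68 115 163 184 185 182 188 186
 185 182]
262 [ 97  84  69  59  55  55  55  59  58  61  57  70 112 164 184 191 192 191
 191 189]
275 [100  97  89  69  53  59  60  54  58  59  60  59  65 106 165 186 191 190
 192 193]
290 [100 104 100  92  76  59  61  59  58  58  62  60  55  56  69 116 168 192
 195 198]
300 [ 97 102  98  93  88  71  62  63  62  61  58  58  62  60  59  74 122 173
 192 198]
186 [ 99  99 104 104 101 103  99  96  97  84  66  60  56  55  55  57  55  53
  57  61  96 147 149 116  85  94 137 169]
200 [101 101 104 102 106 102 100  93  80  64  55  54  57  56  54  56  57  55
  83 134 169 183 187 185 185 189 180 173]
215 [103  98  98 100  98  91  80  68  60  55  54  53  54  55  52  56  62 103
 155 180 184 186 185 186 188 180 166 158]
226 [100  97 101 100  95  82  68  62  58  57  56  57  55  58  63  70 109 153
 148 117  83  96 134 169 186 187 187 189]
```

```bash
python3 - <<'E'
from det import *
c=load('top')
print('load top',w2s(ray(c,(349,212.5),.063)[0,:2]*1000))
goto(s2w((-110,-80)),330,SY)
goto(s2w((-110,-80)),185,SY)
E
```

```text
load top [ -46.81846453 -207.68007786]
t 10.7 tcp [ 493.4 -107.   331.4] jawyaw -0.0791 F [ 0.9  0.3 -0.3] M [ 0.03 -0.01  0.02] w 51.5 tilt [ 0.0009 -0.002 ]
-> tool cm [19.67  4.57  0.11] turn -0.0071
t 10.7 tcp [ 493.4 -107.   331.4] jawyaw -0.0791 F [ 0.9  0.3 -0.3] M [ 0.03 -0.01  0.02] w 51.5 tilt [ 0.0009 -0.002 ]
-> tool cm [19.7   4.56 14.61] turn -0.0071
```

Request:
step_arm(commands=[[-1,5,1,0,0],[-1,10,2.5,0,0],[-1,15,4,0,0],[-1,19.5,4.5,0,0],[-1,19.5,4.5,4,0],[-1,19.5,4.5,8,0],[-1,19.5,4.5,11,0],[-1,19.5,4.5,11,0]])

```text
time_s: 11.5
tool_pos: [0.5527, 0.0899, 0.2172]
ee_rot: [[0.071, 0.997, -0.007], [0.997, -0.071, 0.001], [0.0, -0.007, -1.0]]
ft_force: [-1.4, 0.6, -0.9]
gripper_width: -0.0002
```

```bash
python3 - <<'E'
from det import *
goto(s2w((-84,-80)),184,SY);print('stopframe tcp',w2s(r.observe()['tool_pos'][:2]*1000).round(1))
E
```

```text
t 11.5 tcp [552.7  89.9 217.2] jawyaw -0.0711 F [-1.4  0.6 -0.9] M [0.   0.04 0.01] w -0.2 tilt [-0.0073  0.0005]
-> tool cm [-0.43  2.84  3.3 ] turn 0.0009
stopframe tcp [-112.1  -75.7]
```

Request:
step_arm(commands=[[-1,-0.4,0,1.8,0],[-1,-0.4,0,3.3,0],[-1,-0.4,0,3.3,0],[-1,-0.4,1,3.3,0],[-1,-0.4,2,3.3,0],[-1,-0.4,2.6,3.3,0],[-1,-0.4,2.8,3.3,0],[-1,-0.4,2.8,3.3,0]])

```text
time_s: 12.3
tool_pos: [0.582, 0.0827, 0.1882]
ee_rot: [[0.072, 0.997, 0.001], [0.997, -0.072, -0.0], [0.0, 0.001, -1.0]]
ft_force: [-0.1, -0.4, -0.3]
gripper_width: 0.0002
```

Request:
step_arm(commands=[[-1,0,0.1,0,0],[-1,0,0.2,0,0],[-1,0,0.3,0,0],[-1,0,0.3,0,0]])

```text
time_s: 12.7
tool_pos: [0.5845, 0.0826, 0.1878]
ee_rot: [[0.072, 0.997, -0.0], [0.997, -0.072, 0.0], [0.0, -0.0, -1.0]]
ft_force: [-0.3, -0.0, 0.4]
gripper_width: 0.0002
```

```bash
python3 st.py
```

```text
t 12.7 tcp [584.5  82.6 187.8] jawyaw -0.072 F [-0.3 -0.   0.4] M [-0.02 -0.02  0.04] w 0.2 tilt [-0.  0.]
-> tool cm [ 1.56  3.49 -0.  ] turn -0.0
stopframe tcp [-79.9 -80.6]
```

Request:
step_arm(commands=[[-1,0,0.1,0,0],[-1,0,0.2,0,0],[-1,0,0.2,0,0]])

```text
time_s: 13.0
tool_pos: [0.5864, 0.0825, 0.1877]
ee_rot: [[0.072, 0.997, -0.0], [0.997, -0.072, 0.0], [-0.0, -0.0, -1.0]]
ft_force: [-0.4, 0.1, 0.7]
gripper_width: -0.0002
```

Request:
step_arm(commands=[[-1,0,0.1,0,0],[-1,0,0.2,0,0],[-1,0,0.2,0,0]])

```text
time_s: 13.3
tool_pos: [0.5872, 0.0824, 0.1876]
ee_rot: [[0.072, 0.997, -0.004], [0.997, -0.072, 0.0], [-0.0, -0.004, -1.0]]
ft_force: [-5.2, -0.4, 3.7]
gripper_width: 0.0001
```

Request:
step_arm(commands=[[-1,0,0.1,0,0],[-1,0,0.2,0,0],[-1,0,0.2,0,0]])

```text
time_s: 13.6
tool_pos: [0.5879, 0.0824, 0.1875]
ee_rot: [[0.072, 0.997, -0.008], [0.997, -0.072, 0.0], [-0.0, -0.008, -1.0]]
ft_force: [-8.2, -1.1, 6.2]
gripper_width: -0.0
```

Request:
step_arm(commands=[[-1,0,-0.6,0,0],[-1,0,-1,0,0],[-1,0,-1,-4,0],[-1,0,-1,-8,0],[-1,-3.5,1,-8,0],[-1,-7.4,2.9,-8,0],[-1,-7.4,2.9,-8,0],[-1,-7.4,2.9,-8,0],[-1,-7.4,2.9,-8,0]])

```text
time_s: 14.5
tool_pos: [0.6136, 0.0069, 0.2674]
ee_rot: [[0.072, 0.997, -0.001], [0.997, -0.072, 0.001], [0.0, -0.001, -1.0]]
ft_force: [0.1, -0.4, -0.1]
gripper_width: -0.0
```

```bash
python3 - <<'E'
from det import *
goto(s2w((-45,-154)),177,SY);print('stopframe tcp',w2s(r.observe()['tool_pos'][:2]*1000).round(1))
cap('side','s9.png'); goto(s2w((-45,-154)),177,SY)
E
```

```text
t 14.5 tcp [613.6   6.9 267.4] jawyaw -0.0719 F [ 0.1 -0.4 -0.1] M [0.02 0.01 0.03] w -0.0 tilt [-0.0009  0.0005]
-> tool cm [0.01 0.05 9.04] turn 0.0001
stopframe tcp [ -45.5 -154.1]
t 14.55 tcp [613.5   7.3 267.4] jawyaw -0.0711 F [0.6 0.5 0.3] M [0.03 0.05 0.08] w 0.1 tilt [-0.0011  0.0005]
-> tool cm [-0.03  0.07  9.04] turn 0.0009
```

Request:
step_arm(commands=[[-1,0,0,3,0],[-1,0,0,6,0],[-1,0,0,8,0],[-1,0,0,8.7,0],[-1,0,0,9,0],[-1,0,0,9,0],[-1,0,0,9,0]])

```text
time_s: 15.25
tool_pos: [0.6146, 0.0065, 0.1789]
ee_rot: [[0.072, 0.997, 0.002], [0.997, -0.072, -0.0], [-0.0, 0.002, -1.0]]
ft_force: [0.9, 1.0, -0.0]
gripper_width: 0.0001
```

```bash
python3 st.py; python3 look.py 10
```

```text
t 15.25 tcp [614.6   6.5 178.9] jawyaw -0.0716 F [ 0.9  1.  -0. ] M [0.02 0.01 0.03] w 0.1 tilt [ 0.0021 -0.0004]
-> tool cm [ 8.94 -0.05 -0.  ] turn 0.0004
stopframe tcp [ -44.5 -154.4]
```

View pics/zs10.png

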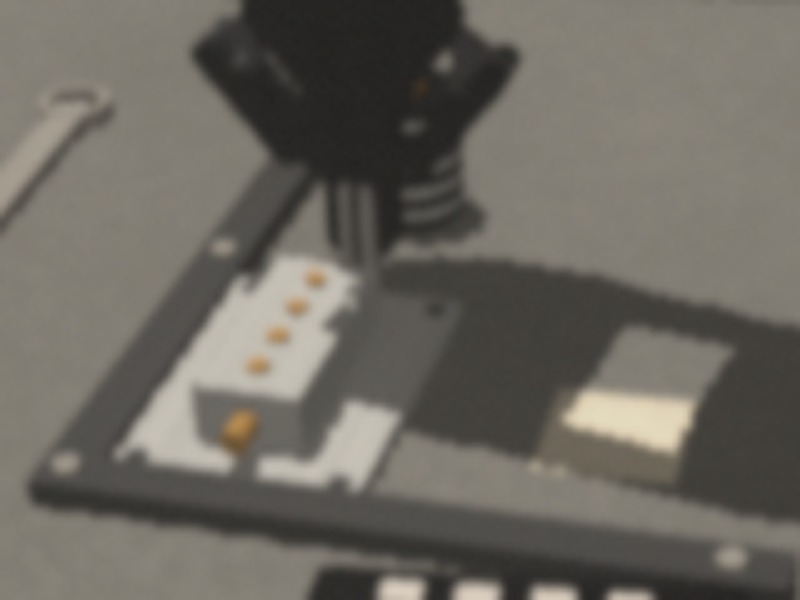

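Request:
step_arm(commands=[[-1,0,0,0.2,0],[-1,0.5,0,0.25,0],[-1,1,0,0.25,0],[-1,1.1,0,0.25,0],[-1,1.1,0,0.25,0]])

```text
time_s: 15.85
tool_pos: [0.6148, 0.0177, 0.1753]
ee_rot: [[0.071, 0.997, -0.0], [0.997, -0.071, -0.0], [-0.0, -0.0, -1.0]]
ft_force: [0.2, -0.3, 0.6]
gripper_width: -0.0002
```

Request:
step_arm(commands=[[-1,0.1,0,0,0],[-1,0.2,0,0,0],[-1,0.2,0,0,0]])

```text
time_s: 16.15
tool_pos: [0.615, 0.0192, 0.1753]
ee_rot: [[0.072, 0.997, -0.0], [0.997, -0.072, -0.0], [-0.0, -0.0, -1.0]]
ft_force: [0.2, 0.1, 0.1]
gripper_width: -0.0002
```

Request:
step_arm(commands=[[-1,0.1,0,0,0],[-1,0.2,0,0,0],[-1,0.2,0,0,0]])

```text
time_s: 16.45
tool_pos: [0.6151, 0.0199, 0.1753]
ee_rot: [[0.071, 0.997, -0.0], [0.997, -0.071, -0.002], [-0.002, -0.0, -1.0]]
ft_force: [-1.3, -5.9, -0.4]
gripper_width: -0.0005
```

Request:
step_arm(commands=[[-1,0.1,0,0,0],[-1,0.2,0,0,0],[-1,0.2,0,0,0]])

```text
time_s: 16.75
tool_pos: [0.6153, 0.0205, 0.1753]
ee_rot: [[0.07, 0.998, -0.001], [0.998, -0.07, -0.005], [-0.005, -0.0, -1.0]]
ft_force: [-2.5, -11.3, 0.4]
gripper_width: -0.0001
```

```bash
python3 st.py
```

```text
t 16.75 tcp [615.3  20.5 175.3] jawyaw -0.07 F [ -2.5 -11.3   0.4] M [-1.96  0.34  0.04] w -0.1 tilt [-0.0008 -0.0047]
-> tool cm [ 7.53 -0.01 -0.04] turn 0.002
stopframe tcp [ -44.8 -140.3]
```

Request:
step_arm(commands=[[-1,-0.6,0,0,0],[-1,-1,0,0,0],[-1,-1,0,-4,0],[-1,-1,0,-8,0],[0.2,3,0,-8.5,0],[0.2,7,0,-8.5,0],[0.2,7.2,0,-8.5,0],[0.2,7.2,0,-8.5,0],[0.2,7.2,0,-8.5,0],[0.2,7.2,0,-8.5,0]])

```text
time_s: 17.75
tool_pos: [0.6204, 0.0939, 0.2599]
ee_rot: [[0.073, 0.997, -0.001], [0.997, -0.073, -0.0], [-0.0, -0.001, -1.0]]
ft_force: [0.0, -0.3, 0.3]
gripper_width: 0.0511
```

```bash
python3 st.py; python3 look.py 11; python3 st.py
```

```text
t 17.75 tcp [620.4  93.9 259.9] jawyaw -0.0734 F [ 0.  -0.3  0.3] M [ 0.02 -0.01  0.02] w 51.1 tilt [-0.0008 -0.0001]
-> tool cm [ 0.18 -0.01 -0.  ] turn -0.0014
stopframe tcp [-44.9 -66.8]
t 17.85 tcp [620.5  93.9 260. ] jawyaw -0.0736 F [-0.2  0.4  0.1] M [ 0.01 -0.02 -0.04] w 51.5 tilt [-0.0005 -0.    ]
-> tool cm [ 0.18 -0.02 -0.  ] turn -0.0016
stopframe tcp [-44.8 -66.8]
```

View pics/zs11.png

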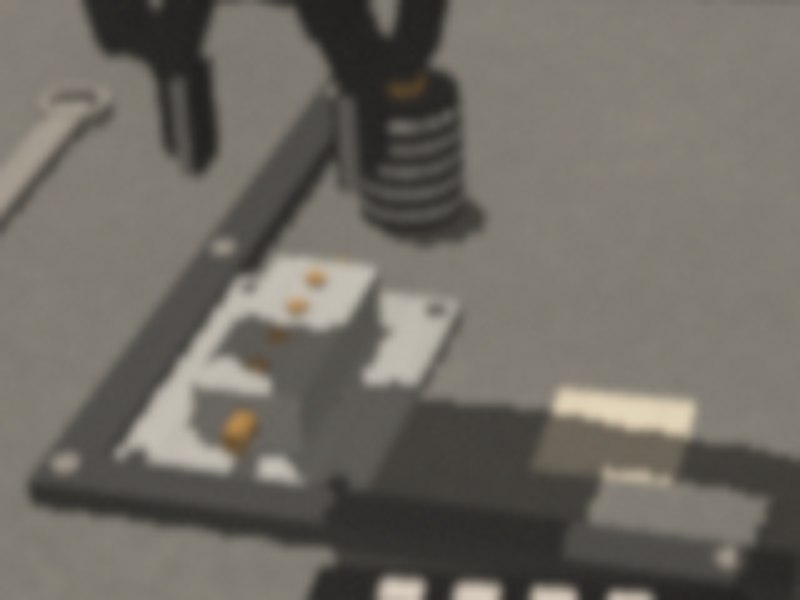

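View pics/zt11.png

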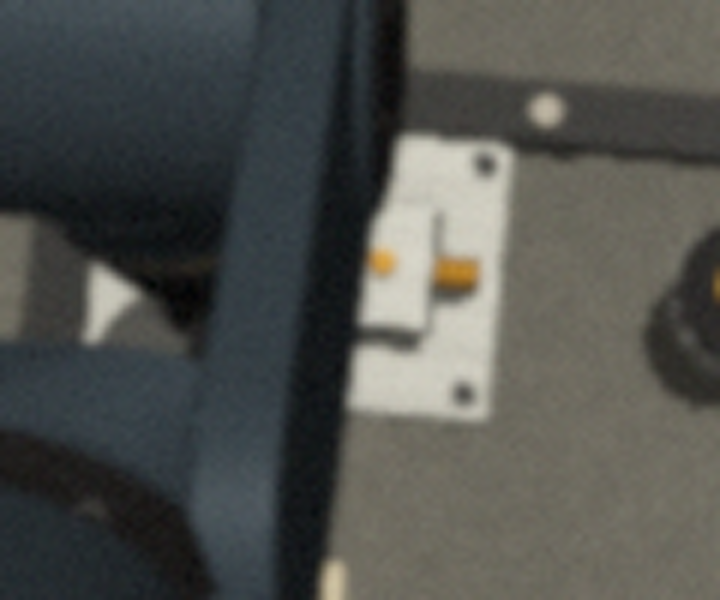

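Request:
step_arm(commands=[[0.2,0.2,0,3,0],[0.2,0.2,0,6,0],[0.2,0.2,0,7.5,0],[0.2,0.2,0,7.9,0],[0.2,0.2,0,7.9,0],[-0.05,0.2,0,7.9,0],[-0.2,0.2,0,7.9,0],[-0.5,0.2,0,7.9,0],[-0.5,0.2,0,7.9,0],[-0.5,0.2,0,7.9,0]], force=50)

```text
time_s: 18.85
tool_pos: [0.6209, 0.0969, 0.1826]
ee_rot: [[0.072, 0.997, 0.001], [0.997, -0.072, -0.0], [-0.0, 0.001, -1.0]]
ft_force: [-1.5, -1.1, 5.9]
gripper_width: 0.0388
```

```bash
python3 st.py
```

```text
t 18.85 tcp [620.9  96.9 182.6] jawyaw -0.072 F [-1.5 -1.1  5.9] M [-0.12  0.43 -0.03] w 38.8 tilt [ 0.0014 -0.0003]
-> tool cm [-0.13 -0.03 -0.  ] turn 0.0
stopframe tcp [-44.7 -63.7]
```

Request:
step_arm(commands=[[-0.5,0,0,-1,0],[-0.5,0,0,-3,0],[-0.5,0,0,-6,0],[-0.5,0,0,-9,0],[-0.5,0,0,-12,0],[-0.5,0,0,-12,0]])

```text
time_s: 19.45
tool_pos: [0.6221, 0.0973, 0.3056]
ee_rot: [[0.072, 0.997, 0.01], [0.997, -0.072, 0.0], [0.001, 0.01, -1.0]]
ft_force: [0.1, 0.2, -4.8]
gripper_width: 0.0389
```

```bash
python3 - <<'E'
from det import *
goto((482,-353),None,.024)
d=cap('side','side12.png')
E
```

```text
t 19.45 tcp [622.1  97.3 305.6] jawyaw -0.0718 F [ 0.1  0.2 -4.8] M [ 0.02 -0.12 -0.02] w 38.9 tilt [0.0099 0.0001]
-> tool cm [-45.92 -10.75  -0.14] turn -0.0958
```

View pics/side12.png

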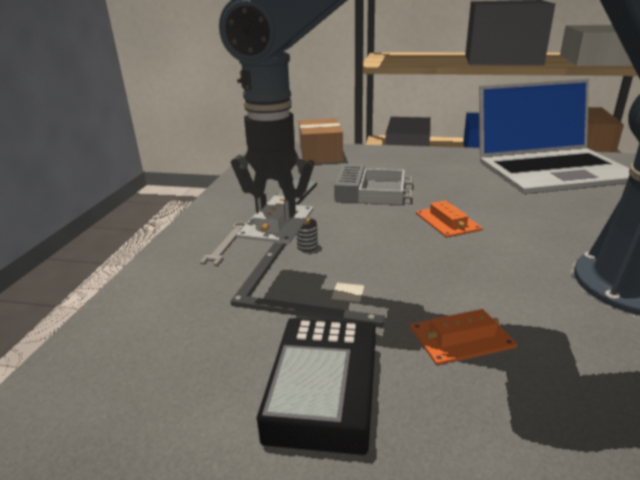

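Request:
step_arm(commands=[[-0.5,-2,-0.5,0,0],[-0.5,-5.5,-1.3,0,-0.02],[-0.5,-9.5,-2.3,0,-0.04],[-0.5,-14,-3.3,0,-0.06],[-0.5,-18.5,-4.4,0,-0.08],[-0.5,-23,-5.4,0,-0.096],[-0.5,-27.5,-6.5,0,-0.096],[-0.5,-32,-7.5,0,-0.096],[-0.5,-36.5,-8.6,0,-0.096],[-0.5,-41,-9.7,0,-0.096],[-0.5,-44,-10.4,0,-0.096],[-0.5,-45.9,-10.7,0,-0.096]])

```text
time_s: 20.7
tool_pos: [0.4793, -0.3552, 0.2991]
ee_rot: [[-0.021, 1.0, -0.002], [1.0, 0.021, 0.002], [0.002, -0.002, -1.0]]
ft_force: [0.7, 0.2, -4.4]
gripper_width: 0.0391
```

Request:
step_arm(commands=[[-0.5,0,0,0,0],[-0.5,0,0,0,0],[-0.5,0,0,0,0]])

```text
time_s: 21.0
tool_pos: [0.481, -0.3513, 0.3004]
ee_rot: [[-0.025, 1.0, -0.002], [1.0, 0.025, 0.003], [0.003, -0.002, -1.0]]
ft_force: [0.1, -0.2, -3.9]
gripper_width: 0.0392
```

```bash
python3 - <<'E'
from det import *
goto((482,-353),None,.024)
c=cap('top','top13.png')
d=cap('side','side13.png')
a=cv2.resize(c['image'][205:345,440:600],None,fx=4.5,fy=4.2,interpolation=cv2.INTER_CUBIC)
b=cv2.resize(d['image'][130:250,310:440],None,fx=5,fy=5,interpolation=cv2.INTER_CUBIC)
cv2.imwrite('pics/zt13.png',cv2.cvtColor(a,cv2.COLOR_RGB2BGR));cv2.imwrite('pics/zs13.png',cv2.cvtColor(b,cv2.COLOR_RGB2BGR))
E
```

```text
t 21.0 tcp [ 481.  -351.3  300.4] jawyaw 0.0255 F [ 0.1 -0.2 -3.9] M [ 0.05  0.04 -0.02] w 39.2 tilt [-0.0016  0.0026]
-> tool cm [-0.17  0.09 -0.  ] turn 0.0015
```

View pics/zt13.png

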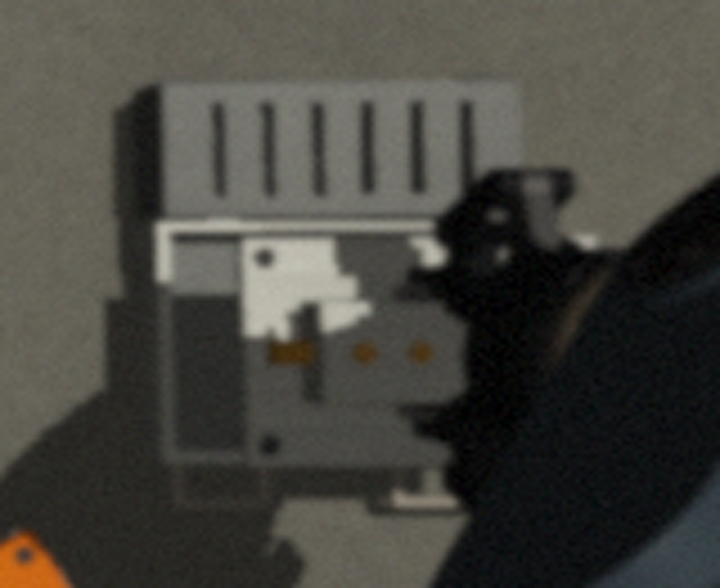

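View pics/zs13.png

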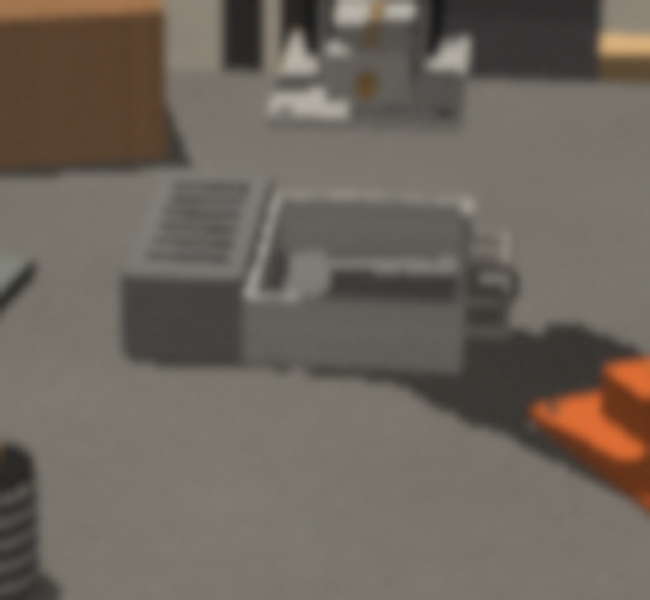

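Request:
step_arm(commands=[[-0.5,0,0,1.5,0],[-0.5,0,0.1,3.5,0],[-0.5,0,0.1,5.5,0],[-0.5,0,0.1,6,0],[-0.5,0,0.1,6,0],[-0.5,0,0.1,6,0]])

```text
time_s: 21.7
tool_pos: [0.4824, -0.3529, 0.2421]
ee_rot: [[-0.025, 1.0, 0.001], [1.0, 0.025, -0.001], [-0.001, 0.001, -1.0]]
ft_force: [-0.3, 0.4, -4.0]
gripper_width: 0.0391
```

```bash
cat > lookb.py <<'E'
from det import *
import sys
n=sys.argv[1]
goto((482,-353),None,.024)
c=cap('top','top%s.png'%n)
d=cap('side','side%s.png'%n)
a=cv2.resize(c['image'][215:335,460:570],None,fx=5,fy=5,interpolation=cv2.INTER_CUBIC)
b=cv2.resize(d['image'][140:240,320:430],None,fx=6,fy=6,interpolation=cv2.INTER_CUBIC)
a=cv2.convertScaleAbs(a,alpha=1.3)
cv2.imwrite('pics/zt%s.png'%n,cv2.cvtColor(a,cv2.COLOR_RGB2BGR));cv2.imwrite('pics/zs%s.png'%n,cv2.cvtColor(b,cv2.COLOR_RGB2BGR))
E
python3 lookb.py 14
```

```text
t 21.7 tcp [ 482.4 -352.9  242.1] jawyaw 0.0247 F [-0.3  0.4 -4. ] M [0.01 0.02 0.  ] w 39.1 tilt [ 0.001 -0.001]
-> tool cm [-0.01 -0.04 -0.  ] turn 0.0007
```

View pics/zt14.png

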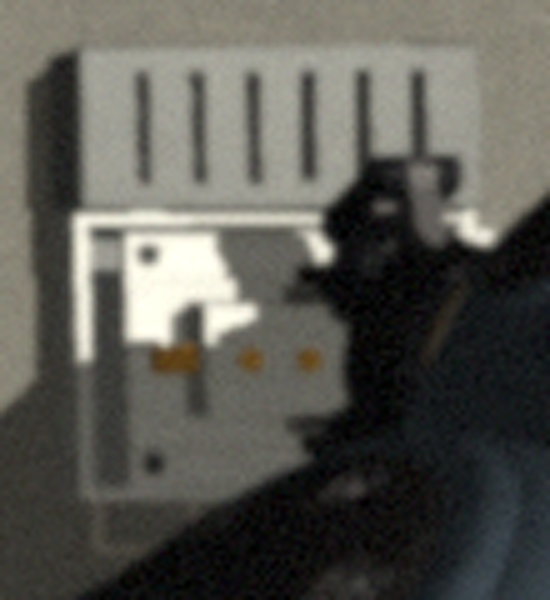

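View pics/zs14.png

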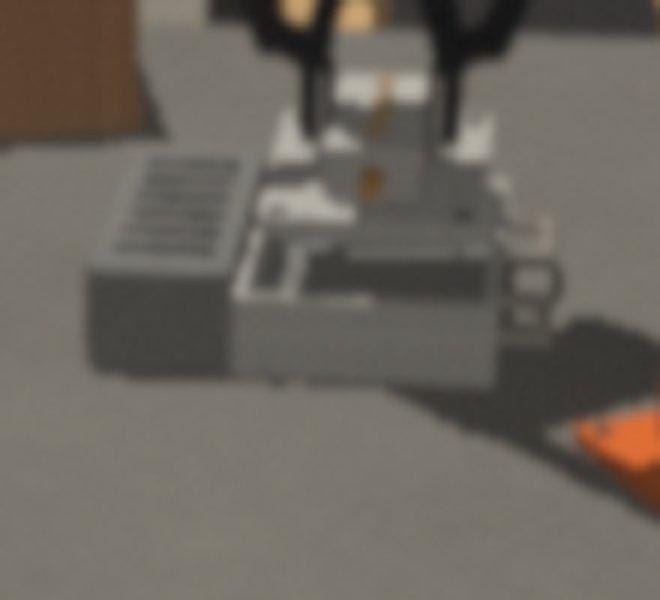

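```bash
python3 - <<'E'
from det import *
def centroid(c,uv,rad=5):
    g=cv2.cvtColor(c['image'],cv2.COLOR_RGB2GRAY).astype(float)
    u,v=np.round(uv).astype(int); p=g[v-rad:v+rad+1,u-rad:u+rad+1]
    # local dark blob centroid within radius
    yy,xx=np.mgrid[-rad:rad+1,-rad:rad+1]
    bg=np.percentile(p,70); w=np.clip(bg-12-p,0,None)*((xx**2+yy**2)<=rad*rad*.6)
    return np.array([u+(w*xx).sum()/w.sum(),v+(w*yy).sum()/w.sum()])
def zz(p,o,s): return (np.array(p)+.5)/s-.5+o
c8=dict(K=load('top')['K'],R=load('top')['R'],t=load('top')['t'],image=cv2.cvtColor(cv2.imread('pics/top8.png'),cv2.COLOR_BGR2RGB))
h=[centroid(c8,zz(p,(225,165),6.),4) for p in[(131,131),(106,361),(485,163),(462,393)]]
H=ray(c8,h,.006)[:,:2]*1000
print(np.round(h,2)); print('centre by holes',H.mean(0),'spacing',np.linalg.norm(H[0]-H[1]),np.linalg.norm(H[2]-H[3]),np.linalg.norm(H[0]-H[2]),'yaw',yaw90(H[0]-H[1]+H[2]-H[3]))
c=load('top')
h=[centroid(c,zz(p,(460,215),5.),4) for p in[(149,254),(153,463)]]
zt=(r.observe()['tool_pos'][2]-.1822)+.006
print(np.round(h,2),zt)
Q=ray(c,h,zt)[:,:2]*1000
e=Q[0]-Q[1]; L=np.linalg.norm(e); ex=e/L; ey=np.array([-ex[1],ex[0]])
L0=(np.linalg.norm(H[0]-H[2])+np.linalg.norm(H[1]-H[3]))/2
print('hand: mid',Q.mean(0),'L',L,'yaw',yaw90(e),'centre',Q.mean(0)-ey*L0/2)
E
```

```text
[[246.25 186.51]
 [242.21 225.13]
 [305.42 191.9 ]
 [301.83 230.31]]
centre by holes [620.53122372  95.6510423 ] spacing 74.82562480015078 74.16743044728231 114.34047961376149 yaw -0.07452826241721833
[[489.16 265.4 ]
 [490.28 307.2 ]] 0.0662379465887705
hand: mid [ 480.82310921 -297.47883164] L 73.82804025558086 yaw 0.027088615380325698 centre [ 482.37388656 -354.71313435]
```

```bash
python3 - <<'E'
from det import *
c=load('top'); c['image']=cv2.cvtColor(cv2.imread('pics/top0.png'),cv2.COLOR_BGR2RGB)
hsv=cv2.cvtColor(c['image'],cv2.COLOR_RGB2HSV)
g=cv2.GaussianBlur(hsv[...,2],(0,0),.7)
roi=np.zeros_like(g); roi[252:320,468:562]=1
for t in(125,135,145):
    m=((g>t)&(roi>0)).astype(np.uint8)
    n,l,s,ce=cv2.connectedComponentsWithStats(m)
    i=1+np.argmax(s[1:,2]); m=(l==i).astype(np.uint8)
    cs,hi=cv2.findContours(m,cv2.RETR_CCOMP,cv2.CHAIN_APPROX_NONE)
    for k in cs:
        if len(k)<100: continue
        P=(ray(c,k[:,0,:],.035)[:,:2]*1000).astype(np.float32); rc=cv2.minAreaRect(P); b=cv2.boxPoints(rc); print(t,np.round(rc[0],1),np.round(rc[1],1),round(yaw90(b[1]-b[0]),4))
E
```

```text
125 [ 482.7 -353.5] [104.  146.2] 0.02
135 [ 482.7 -353. ] [104. 145.] 0.02
```

Request:
step_arm(commands=[[-0.5,0.14,0,0.5,0.004],[-0.5,0.14,0,1.5,0.004],[-0.5,0.14,0,2.2,0.004],[-0.5,0.14,0,2.8,0.004],[-0.5,0.14,0,3.1,0.004],[-0.5,0.14,0,3.1,0.004]])

```text
time_s: 22.4
tool_pos: [0.4817, -0.3515, 0.2094]
ee_rot: [[-0.02, 1.0, -0.001], [1.0, 0.02, 0.001], [0.001, -0.001, -1.0]]
ft_force: [0.3, -0.1, -4.0]
gripper_width: 0.0387
```

```bash
python3 lookb.py 15
```

```text
t 22.4 tcp [ 481.7 -351.5  209.4] jawyaw 0.0199 F [ 0.3 -0.1 -4. ] M [0.05 0.04 0.01] w 38.7 tilt [-0.001   0.0011]
-> tool cm [-0.15  0.03 -0.  ] turn -0.0041
```

View pics/zt15.png

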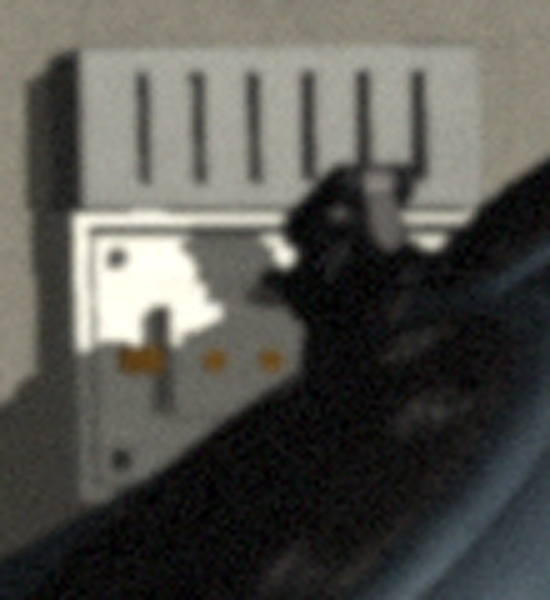

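View pics/zs15.png

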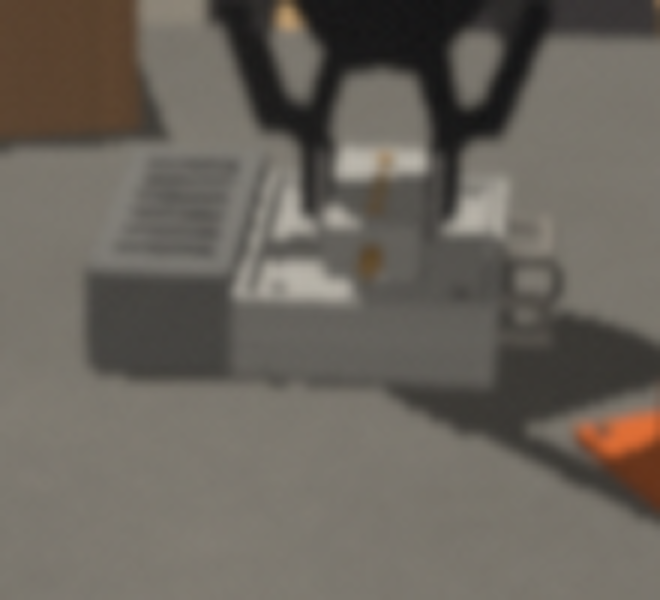

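```bash
python3 - <<'E'
from det import *
def centroid(c,uv,rad=4):
    g=cv2.cvtColor(c['image'],cv2.COLOR_RGB2GRAY).astype(float)
    u,v=np.round(uv).astype(int); p=g[v-rad:v+rad+1,u-rad:u+rad+1]
    yy,xx=np.mgrid[-rad:rad+1,-rad:rad+1]
    bg=np.percentile(p,70); w=np.clip(bg-12-p,0,None)*((xx**2+yy**2)<=rad*rad*.6)
    return np.array([u+(w*xx).sum()/w.sum(),v+(w*yy).sum()/w.sum()])
def zz(p,o,s): return (np.array(p)+.5)/s-.5+o
c=load('top')
h=[centroid(c,zz(p,(460,215),5.)) for p in[(116,258),(121,459)]]
zt=(r.observe()['tool_pos'][2]-.1822)+.006
Q=ray(c,h,zt)[:,:2]*1000
e=Q[0]-Q[1]; L=np.linalg.norm(e); ex=e/L; ey=np.array([-ex[1],ex[0]])
print('mid',Q.mean(0),'L',L,'yaw',yaw90(e),'centre',Q.mean(0)-ey*114.3/2)
E
```

```text
mid [ 479.98433099 -295.34753162] L 73.64721607656912 yaw 0.022482230142780613 centre [ 481.26908221 -352.48308898]
```

Request:
step_arm(commands=[[-0.5,-0.06,0.02,0.4,0],[-0.5,-0.06,0.02,0.9,0],[-0.5,-0.06,0.02,1.4,0],[-0.5,-0.06,0.02,1.8,0],[-0.5,-0.06,0.02,2,0],[-0.5,-0.06,0.02,2,0]])

```text
time_s: 23.1
tool_pos: [0.482, -0.3521, 0.1898]
ee_rot: [[-0.02, 1.0, -0.001], [1.0, 0.02, 0.001], [0.001, -0.001, -1.0]]
ft_force: [0.4, -1.2, -4.3]
gripper_width: 0.0385
```

Request:
step_arm(commands=[[-0.5,0,0,0.1,0],[-0.5,0,0,0.15,0],[-0.5,0,0,0.15,0]])

```text
time_s: 23.4
tool_pos: [0.4821, -0.3523, 0.1889]
ee_rot: [[-0.02, 1.0, 0.0], [1.0, 0.02, -0.0], [-0.0, 0.0, -1.0]]
ft_force: [0.5, -0.2, -4.4]
gripper_width: 0.0386
```

Request:
step_arm(commands=[[-0.5,0,0,0.1,0],[-0.5,0,0,0.1,0]])

```text
time_s: 23.6
tool_pos: [0.482, -0.3522, 0.1878]
ee_rot: [[-0.02, 1.0, -0.0], [1.0, 0.02, -0.0], [-0.0, -0.0, -1.0]]
ft_force: [0.1, 0.2, -4.5]
gripper_width: 0.0388
```

```bash
python3 lookb.py 16
```

```text
t 23.6 tcp [ 482.  -352.2  187.8] jawyaw 0.02 F [ 0.1  0.2 -4.5] M [ 0.07  0.04 -0.03] w 38.8 tilt [-0. -0.]
-> tool cm [-0.08 -0.01  0.  ] turn -0.004
```

View pics/zt16.png

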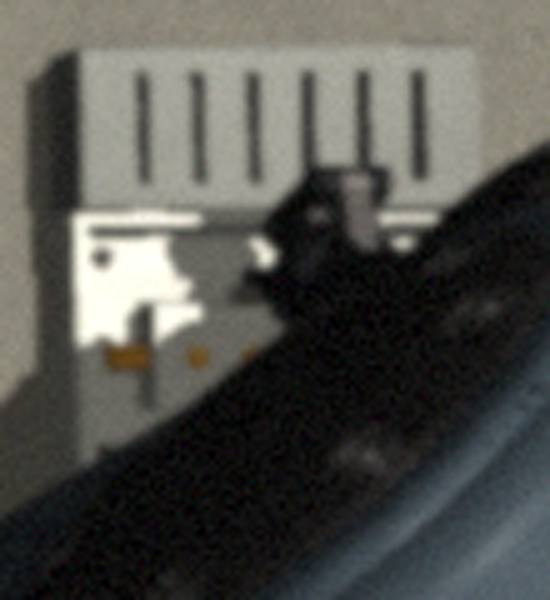

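Free of the walls, no side force. Continue down in ~1 mm steps until the floor carries it.

Request:
step_arm(commands=[[-0.5,0,0,0.1,0],[-0.5,0,0,0.1,0]])

```text
time_s: 23.9
tool_pos: [0.482, -0.3522, 0.1867]
ee_rot: [[-0.02, 1.0, -0.0], [1.0, 0.02, 0.0], [0.0, -0.0, -1.0]]
ft_force: [0.3, 0.3, -3.9]
gripper_width: 0.0388
```

Request:
step_arm(commands=[[-0.5,0,0,0.05,0],[-0.5,0,0,0.05,0]])

```text
time_s: 24.1
tool_pos: [0.482, -0.3522, 0.1866]
ee_rot: [[-0.02, 1.0, 0.0], [1.0, 0.02, -0.0], [-0.0, 0.0, -1.0]]
ft_force: [-1.3, 0.5, -2.3]
gripper_width: 0.0383
```

Request:
step_arm(commands=[[-0.5,0,0,0.05,0],[-0.5,0,0,0.05,0]])

```text
time_s: 24.3
tool_pos: [0.482, -0.3522, 0.1866]
ee_rot: [[-0.02, 1.0, 0.0], [1.0, 0.02, -0.0], [-0.0, 0.0, -1.0]]
ft_force: [-1.0, 1.7, 4.7]
gripper_width: 0.0389
```

Request:
step_arm(commands=[[-0.05,0,0,0,0],[0.05,0,0,0,0],[0.1,0,0,0,0],[0.15,0,0,0,0],[0.15,0,0,0,0]], force=20)

```text
time_s: 24.8
tool_pos: [0.4821, -0.3523, 0.1857]
ee_rot: [[-0.02, 1.0, 0.0], [1.0, 0.02, -0.0], [-0.0, 0.0, -1.0]]
ft_force: [-0.3, -0.0, -0.4]
gripper_width: 0.0493
```

Request:
step_arm(commands=[[0.15,0,0,-0.5,0],[0.15,0,0,-1.5,0],[0.15,0,0,-3,0],[0.15,0,0,-5,0],[0.15,0,0,-8,0],[0.15,0,0,-12,0],[0.15,0,0,-15,0],[0.15,5,0,-15,0],[0.15,10,0,-15,0],[0.15,15,0,-15,0],[0.15,20,0,-15,0],[0.15,25,0,-15,0]])

```text
time_s: 26.0
tool_pos: [0.4766, -0.1005, 0.3373]
ee_rot: [[-0.019, 1.0, 0.002], [1.0, 0.019, -0.001], [-0.001, 0.002, -1.0]]
ft_force: [1.2, 0.0, -0.6]
gripper_width: 0.0486
```

```bash
python3 lookb.py 17
```

```text
t 26.0 tcp [ 476.6 -100.5  337.3] jawyaw 0.0192 F [ 1.2  0.  -0.6] M [ 0.02 -0.02  0.  ] w 48.6 tilt [ 0.0023 -0.0009]
-> tool cm [-2.525e+01  5.000e-02  2.000e-02] turn -0.0048
```

View pics/zt17.png

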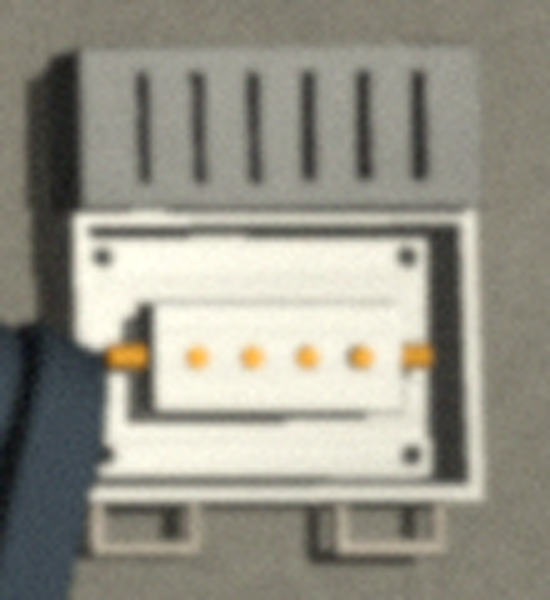

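View pics/top17.png

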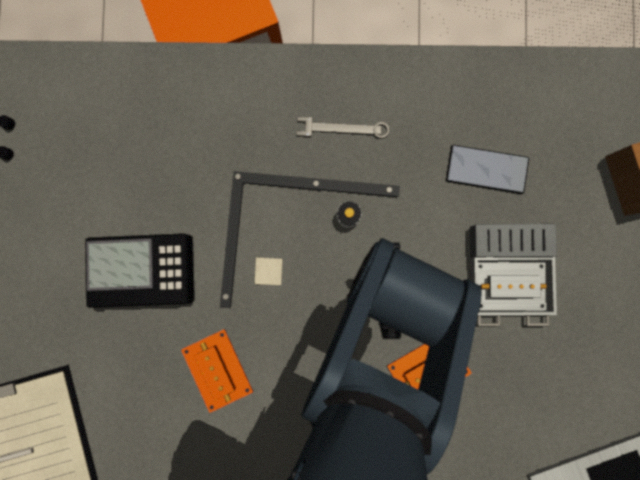

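View pics/zs17.png

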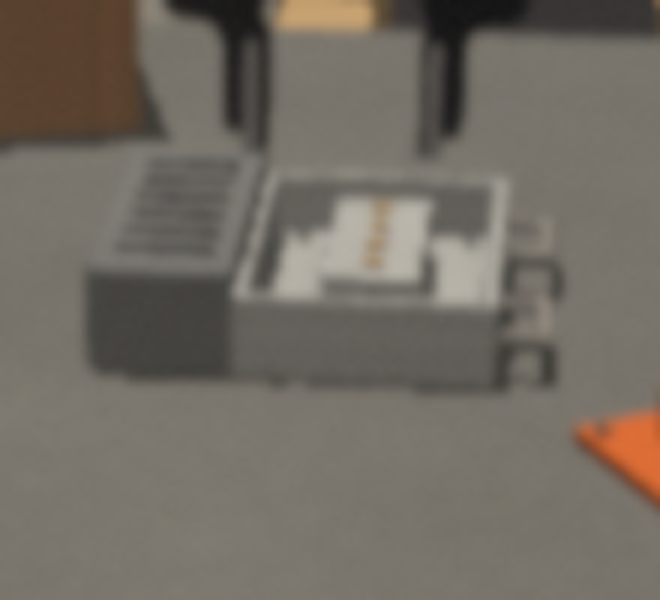

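Request:
step_arm(commands=[[0.15,3,0,0,0],[0.15,5,0,0,0],[0.15,5,0,0,0],[0.15,5,0,0,0]])

```text
time_s: 26.5
tool_pos: [0.4764, -0.0528, 0.3367]
ee_rot: [[-0.021, 1.0, 0.002], [1.0, 0.021, -0.001], [-0.001, 0.002, -1.0]]
ft_force: [0.1, -1.0, -0.8]
gripper_width: 0.049
```

```bash
python3 - <<'E'
from det import *
c=cap('top','top18.png')
W=cloud(c)
def pl(pts,s):
    Z=[]
    for p in pts:
        u,v=np.round((np.array(p)+.5)/5-.5+[460,215]).astype(int); Z.append(np.nanmedian(W[v-1:v+2,u-1:u+2,2])*1000)
    print(s,np.round(Z,1))
pl([(135,265),(375,260),(135,450),(370,450)],'flange z'); pl([(175,330),(385,330),(175,390),(385,390)],'housing top z')
a=cv2.imread('pics/top0.png').astype(int); b=cv2.imread('pics/top18.png').astype(int)
d=np.abs(cv2.GaussianBlur(a.astype(np.uint8),(5,5),0).astype(int)-cv2.GaussianBlur(b.astype(np.uint8),(5,5),0)).max(2)
for n,(u0,v0,u1,v1) in dict(wrench=(290,110,400,145),phone=(440,135,535,200),load=(325,195,368,240),analyser=(75,225,200,315),orangeL=(175,320,260,420),chassisblock=(465,220,560,255)).items(): print(n,d[v0:v1,u0:u1].max(),(d[v0:v1,u0:u1]>30).sum())
print(r.observe()['qvel'].round(3))
E
```

```text
flange z [10.7  9.6 10.7  9.9]
housing top z [34.9 33.7 32.4 33.7]
wrench 16 0
phone 15 0
load 15 0
analyser 17 0
orangeL 58 339
chassisblock 14 0
[-0.013  0.009 -0.002  0.002 -0.002  0.002]
```

View pics/top18.png

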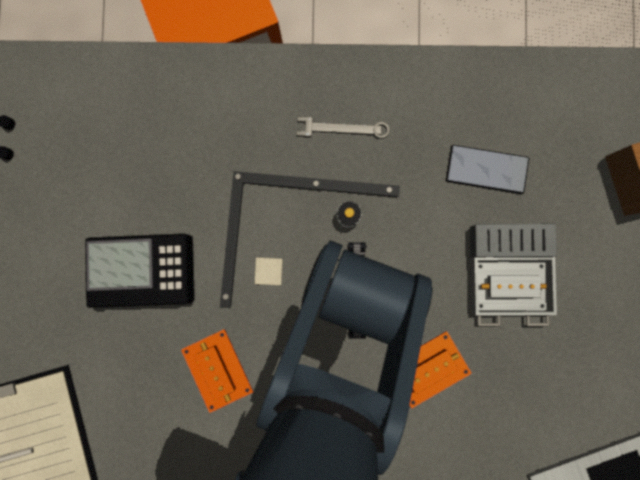

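The module lies flat (flange top at about 10 mm, as expected) and the bystanders haven't moved. The change at the left orange part is the arm's shadow.

```bash
python3 -c "
from cell import r
print(r.close_job())"
```

```text
the job is handed in; nothing more can be done
None
```

The module is in the chassis bay, flat on its floor and released, and the job is handed in at about 26.6 s of the 72 s allowed. I slid it across the table in a light grip (25 N, with slight downward pressure so it would not lift). The path ran past the paper note, the side the load left open.

**Seating in the stop:**
- The first push along x stalled a few millimetres short, because the grip was pressing down and adding friction. I opened the jaws slightly and seated it with one pad.
- I then checked with closed fingers. Pushes of about 8 N along x and 11 N along y both met firm contact, with no visible sliding.
- The camera put its centre within about 1 mm of home (x = -45, y = -65 mm). The top image shows no clear gap, though one pixel is about 1.9 mm. One edge reading hinted at up to 1 mm at the far end before the closed-finger pushes. I did not measure that edge again afterwards.

**Placing in the bay:**
- I gripped the housing at 50 N, lifted it and lowered it into the bay in steps of about 1 mm or less near the floor, until the floor carried it. There was no side force from the walls.
- Final range readings put the flange top at 9.6–10.7 mm (10 expected) and the housing top at 32–35 mm (34 expected), so it lies flat.
- Two position checks disagreed by about 1 mm on its x position in the bay, both within the 3 mm clearance.

**Other items:** the wrench, phone, load, analyser and chassis block show no change from the first image. The left orange part's area did change, which I put down to the arm's shadow. The other orange part was partly hidden behind the arm in the last image, so I did not check it fully.

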